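# Make up a kit: lift hot cover plates off with a spatula, stack them, tip in the knobs

## Task

Make up the kit in the blue tray: lift every hot cover plate off the cooling plate with the spatula (never touch a plate with the fingers) and stack them in one square pile, lying flat, in the tray's drop-front compartment, and tip all six ball knobs out of the white cup into the tray's other compartment. Then stand the empty cup upright on the bench and leave the spatula lying across its rest as you found it, without disturbing the other things on the bench.

Things in the scene. Friction and masses are not known exactly. Their poses are not given: they have to be found in the camera images.
- bed: Cooling plate, fixed: aluminium slab 190 mm (x) by 345 mm (y), top 10 mm above the bench, with a steel back stop along its far edge. Origin on the bench; slab from x = -100 to +90 mm; the stop's face is at x = +90 mm, its top 24 mm above the bench. x points away from the robot (yaw -0.08 to 0.14). The plates lie on it in up to three places, at y about -115, 0 and +115 mm.
- plate1: Hot black moulded cover plate, rigid, 100 mm (x) by 90 mm (y) by 8 mm, about 130 g. Lower edges bevelled all round: the underside is 84 by 74 mm, full size from 4 mm up. Origin at the centre of its underside, z up. Starts flat on the cooling plate, far edge up to 25 mm from the back stop, within 0.1 rad of square. Two or three of the three plates are present; an absent one reads None.
- plate2: Another such cover plate, alike in every way (may be absent).
- plate3: Another such cover plate, alike in every way (may be absent).
- spatula: Steel spatula, 200 g. Origin: underside, mid-blade; x to the tip, z up. Blade 90 (x) by 64 mm, 2.2 mm thick, the last 22 mm thinning to 0.5 mm; polished: a plate slides off beyond 15 to 21 degrees of tilt. Neck 26 mm wide, from x -45, z 0 up to x -72, z 57 mm. Level handle bar, x -204 to -72, z 49 to 71 mm, 22 mm wide. Starts blade on the bench, handle across the rest.
- spatula_grip (a point): Where the handle is best held: x -105, z +60 mm in the spatula's frame, mid-height of the handle bar, just behind the neck. Axes of the spatula.
- spatula_tip (a point): Middle of the blade's front edge, on its underside: x +45 mm in the spatula's frame. Axes of the spatula.
- rest: Steel tool rest, fixed: foot 70 by 130 mm, 5 mm thick; on it an upright bar along y, 12 mm thick, top 49 mm above the bench, with a horn at each end up to 65 mm, 94 mm apart. Origin on the bench under its middle. The spatula starts with its origin about 178 mm along the rest's x, y within 15 mm, pointing along the rest's x.
- tray: Blue kit tray, loose, 800 g, 124 mm (x) by 205 mm (y); floor 4 mm, walls 36 mm high, 5 mm thick. A cross wall parts it: plate compartment on the +y side, 114 by 106 mm inside; knob compartment on the -y side, 114 by 84 mm inside. The front (-x) wall of the plate compartment drops to 8 mm. Origin on the bench under its centre; x points away from the robot (yaw -0.14 to 0.08).
- tray_plates (a point): Centre of the floor of the plate compartment (4 mm above the bench), axes of the tray. Far wall's face at x +57 mm, side walls at y +53 and -53 mm, low front lip from x -62 to -57 mm.
- tray_knobs (a point): Centre of the floor of the knob compartment (4 mm above the bench), axes of the tray. End walls at x +57 and -57 mm, side walls at y +42 and -42 mm.
- cup: White plastic dispensing cup, open on top, 65 mm high, outer radius 36 mm at the foot, 48 mm at the rim, wall 3 mm, 160 g. On its +x side a grip: upright bar 12 mm thick (y), 14 mm deep (x), 13 to 63 mm high, 76 mm from the cup's axis, joined to the wall above and below. Origin under the cup's axis, z up. Stands on the bench with the six knobs in it; yaw about 0.3 to 1.1.
- cup_grip (a point): Point on the cup's grip bar: x +76, z +42 mm in the cup's frame. Axes of the cup.
- cup_rim (a point): Centre of the cup's mouth, 65 mm above its foot. Axes of the cup.
- tape: Bystander: roll of tape, 96 mm across, 24 mm high, lying behind the cooling plate or right of the tray.
- flux: Bystander: closed white bottle, 56 mm across, 130 mm high, standing left of the robot, nearer than the cup.
- grease: Bystander: closed grey jar, 68 mm across, 70 mm high, standing behind the cooling plate or right of the tray.
- driver: Bystander: black-handled screwdriver, 200 mm long, lying left of the cooling plate.
- knob1: Black ball knob, 22 mm across, with a small flush brass thread insert, so it rolls easily; 18 g. Origin at the ball's centre. Starts in the cup; the knobs roll out once the cup is tipped by about 80 to 95 degrees.
- knob2: Another such ball knob, starts in the cup.
- knob3: Another such ball knob, starts in the cup.
- knob4: Another such ball knob, starts in the cup.
- knob5: Another such ball knob, starts in the cup.
- knob6: Another such ball knob, starts in the cup.

How it is judged:
By the outcome, as a careful person would: the job done as asked, in the order asked, and still so for the second after the job is handed in, with the robot touching nothing.
Of plate1, plate2, plate3 only 2 to 3 are there at a start; the rules pass over those that are not, and their reading is None.
At some moment in a run one of plate1, plate2, plate3, cup may be knocked a few centimetres aside while the robot is not near it.
It also fails if it takes over 210 s, if anything falls off the work surface, if the arm or the gripper's body presses on something with over 40 N, if the wrist force passes 120 N, or if a joint passes its speed limit or range.

## Robot

A 7-joint arm with a two-finger parallel gripper is mounted at the origin on the work surface. World frame = base frame: x ahead of the robot, y to its left, z up, the work surface at z = 0. Lengths are in m, angles in rad, forces in N, time in s.
With the tool pointing down it reaches from about 0.4 to 0.85 m from the base axis. Payload 10.4 kg.
Tool frame: the origin (TCP) lies between the finger pads; the fingertips stand manip.tip_extent ahead of it and the grasp point (between the pads) lies 6 mm ahead of it (manip.tip_extent is the distance from the TCP to the fingertips, in m); z points along the fingers, y is the line along which they close (so a half turn about z gives the same grasp; the last joint's range is limited). The gripper opens to 85 mm and grips with 20 to 120 N. Pads are 22 mm wide; open, the fingers measure 114 mm over their backs; the gripper's body (76 mm by 85 mm) begins 54 mm behind the grasp point. The pads swing forward as they close: fully open they stand 13 mm farther back than shut.
Start: joints at [1.136, 0.332, -0.065, 1.46, 0.022, 1.35, -0.088], TCP at [0.25, -0.573, 0.256] pointing down, gripper open.
Joint ranges: [-2.6, 2.6], [-0.5, 2.12], [-1.47, 1.34], [0.16, 2.42], [-1.27, 4.41], [0.06, 2.06], [-2.6, 2.6]. Speed limits (rad/s): [2.22, 2.22, 2.79, 2.79, 3.14, 3.14, 3.14].

## Interface

Orientations are given as a unit quaternion [x, y, z, w].
In Python, from workcell import get_obs, optics, workorder, manip gives the robot as it stands.
- The arm moves only by the tool jog_arm, never from a script. Its argument "increments" is a list of rows, each a list of 7 numbers: the shift along the tool's x, y, z in m, then the turn, a rotation vector about the tool's x, y, z in rad, then the opening, from -1 (shut) to 1 (fully open). A call has 1 to 5 rows; each row is the pose to reach, as a shift and turn from the pose commanded when the call began, along the tool's axes at that moment; what a row does not reach only later rows make up. A row lasts 1/12 s, in which the tool goes at most 41.7 mm and 7.16 degrees, less where a joint would pass 70% of its speed; a pose out of reach is approached as far as the arm can. A call with a gripper value outside its range is refused whole. The fingers move at their own pace and stop on an object; "grip_force" is the grip in N (left out, the last holds). Time passes only in rows, so rows that repeat a pose let the fingers close. It gives the time, the measured TCP pose, the force, the opening and the grip force at its end, in the units of the state.
- get_obs(): the state, without advancing time (a new reading comes with each control period).
- optics.camera(name): name is "scene" or "top"; returns a dict with "color" (480x640x3 uint8, red, green, blue), "depth" (480x640 float32, m along the optical axis (not along the pixel's ray), 0 where there is no reading), "K" (3x3 intrinsics, pixels), "R" (3x3) and "t" (3): a world point X has camera coordinates R X + t. Camera axes: x right, y down, z forward; pixel columns grow to the right and rows downward; lengths in m; the calibration is good to about 2 mm. A picture is of the moment at which its call begins.
- workorder.hand_in(): hands the job in; it is judged then, once.
The state is a dict: "clock": time; "joint_pos": joint angles; "joint_velocities": joint speeds; "tau": joint torques, N m; "position": TCP position; "ee_rot": TCP orientation; "ft_force": force on the tool from outside, world axes, zero at the start; "torque": the same for the moment, N m; "grip_width": opening from 0.0 (shut) to 1.0 (fully open); "grasp_force": force on a finger pad.
Only numpy, scipy, OpenCV 4.12 (cv2) and the standard library are available. Lean on these libraries where they do the work, as an engineer would, in place of code of your own. Each camera call takes 0.05 s, during which the arm holds its last target. There are 200 camera calls.

## Working session

There is one attempt and no reset: what is moved stays moved. The work goes in short steps, Python scripts to look and compute and a tool call to move; the robot and the scene stay as the last step left them, time stands still between calls to the robot, and variables do not carry over. Pictures are saved under pics/ and viewed, at most 14 in all, crops included, and the job is handed in when it is done.

Besides the shell and the picture viewer there is one more tool, called after "Call:" by a JSON object that holds its "api" and its "payload". jog_arm: Moves the arm, as the interface text tells. Its arguments: {"type":"object","properties":{"increments":{"type":"array"},"grip_force":{"type":"number"}},"required":["increments"]}

```bash
ls; mkdir -p pics; python3 - <<'E'
from workcell import get_obs, optics, manip
import cv2
print(get_obs()); print(manip.tip_extent)
for n in("scene","top"):
    c=optics.camera(n); cv2.imwrite(f"pics/{n}0.png",c["color"][:,:,::-1]); print(n,c["K"],c["R"],c["t"])
    import numpy as np; np.savez(f"{n}0.npz",**c)
E
```

```text
pics
{'clock': 0.0, 'joint_pos': array([ 1.13641021,  0.33292573, -0.06469379,  1.46096442,  0.02158266,
        1.34991901, -0.08852756]), 'joint_velocities': array([-0.00090248, -0.00038061, -0.0005346 , -0.00118678,  0.00055995,
       -0.00110922, -0.00022336]), 'tau': array([-2.49640852e-04, -6.25434136e+01,  4.87953576e-02, -3.91598511e+01,
        1.60462072e-02,  9.99575568e-03,  2.95720679e-05]), 'position': array([ 0.25000845, -0.57242901,  0.25547123]), 'ee_rot': array([ 9.78880124e-01,  2.04433664e-01, -1.83012952e-04, -7.38550104e-04]), 'ft_force': array([-0.52333541,  0.04330556,  0.2527939 ]), 'torque': array([-0.07764748, -0.03338359,  0.00115881]), 'grasp_force': 0.0, 'grip_width': 0.999897092215882}
0.025
scene [[495.15832247   0.         315.99258301]
 [  0.         495.15832247 240.43710148]
 [  0.           0.           1.        ]] [[-0.80535493  0.59274212  0.00776008]
 [ 0.50703288  0.69556639 -0.50902363]
 [-0.3071174  -0.40601007 -0.86071756]] [ 0.41419981 -0.23701842  1.35498461]
top [[457.42396158   0.         317.58992649]
 [  0.         457.42396158 243.12347336]
 [  0.           0.           1.        ]] [[-0.02148849 -0.99975524  0.00526398]
 [-0.98672651  0.02036017 -0.16110946]
 [ 0.16096285 -0.00865611 -0.98692251]] [0.01832111 0.49946715 1.2161365 ]
```

View pics/top0.png

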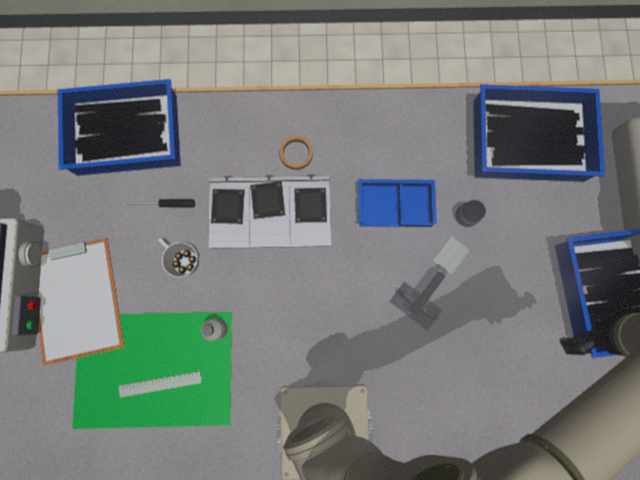

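View pics/scene0.png

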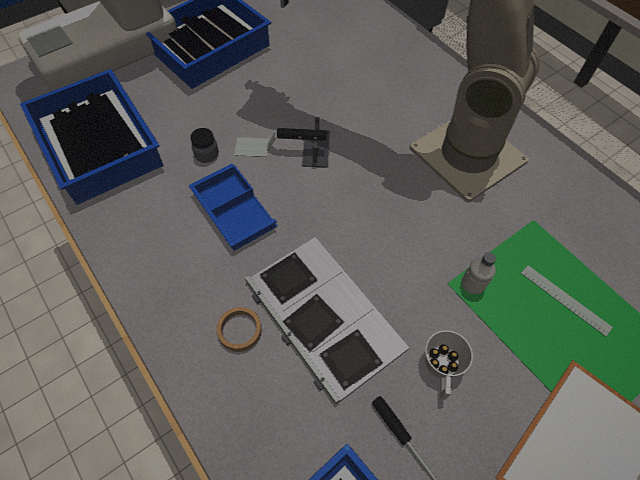

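```bash
cat > h.py <<'E'
import numpy as np, cv2
from scipy.spatial.transform import Rotation as Ro
from workcell import get_obs, optics
def cloud(c):
    v,u=np.mgrid[0:480,0:640]; d=c["depth"]; K=c["K"]
    P=np.stack([(u-K[0,2])/K[0,0]*d,(v-K[1,2])/K[1,1]*d,d],-1)
    W=(P-c["t"])@c["R"]; W[d==0]=np.nan; return W
def proj(c,X):
    p=np.atleast_2d(X)@c["R"].T+c["t"]; p=p@c["K"].T; return p[:,:2]/p[:,2:]
def ray(c,u,v,z):  # pixel -> world point at height z
    d=c["R"].T@np.linalg.inv(c["K"])@[u,v,1.]; o=-c["R"].T@c["t"]; return o+d*(z-o[2])/d[2]
def rect(xy):
    (cx,cy),(w,h),a=cv2.minAreaRect(xy.astype(np.float32)*1000); return np.round([cx,cy,w,h,a],1)
def grab(n):
    return optics.camera(n)
E
python3 - <<'E'
from h import *
top=np.load("top0.npz"); sc=np.load("scene0.npz")
W=cloud(top); S=cloud(sc)
def show(n,W,c,box):
    x0,y0,x1,y1=box; s=W[y0:y1,x0:x1]; col=c["color"][y0:y1,x0:x1]
    print(n,"z pct",np.round(np.nanpercentile(s[...,2],[1,10,50,90,99])*1000,1))
show("bench",W,top,(250,260,340,330)); show("bed",W,top,(208,175,332,250)); show("tray",W,top,(357,177,437,228));show("rest",W,top,(390,280,440,330));show("spat",W,top,(430,235,470,275));show("cup",W,top,(155,235,200,280))
show("sbench",S,sc,(300,200,400,240)); 
# orthophoto from top at z=10mm & crop
T=top["color"]; cv2.imwrite("pics/crop_bed.png",cv2.resize(T[165:325,205:475],None,fx=2.95,fy=2.95,interpolation=cv2.INTER_CUBIC)[:,:,::-1])
E
```

```text
bench z pct [-6.8 -4.2 -1.   2.3  5. ]
bed z pct [-3.9  4.7 11.4 19.8 25.1]
tray z pct [-4.8 -0.9  4.  34.6 38.8]
rest z pct [-6.7 -3.3  2.4 67.9 72.7]
spat z pct [-6.2 -3.6  0.   4.  62.8]
cup z pct [-5.4 -2.7  5.5 59.3 66.2]
sbench z pct [-6.3 -4.2 -1.5  1.2  3.7]
```

View pics/crop_bed.png

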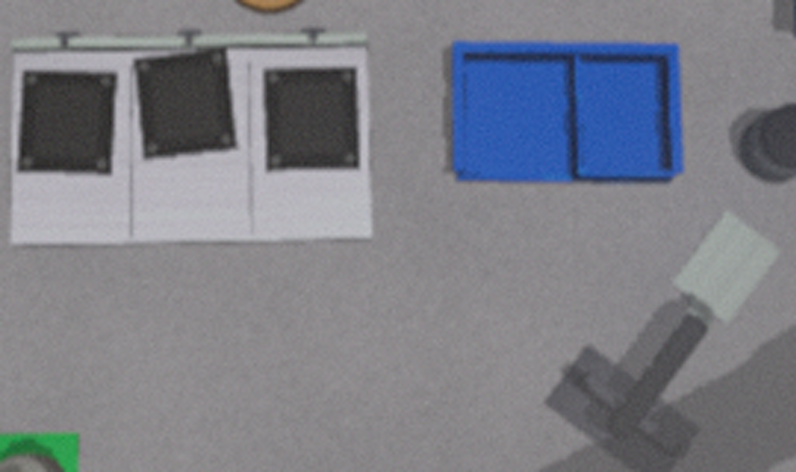

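```bash
cat >> h.py <<'E'
def maskrect(c,mask,z,box,scale=4):
    """subpixel mask contour -> world rect at height z"""
    x0,y0,x1,y1=box; m=np.zeros(mask.shape,np.uint8); m[y0:y1,x0:x1]=mask[y0:y1,x0:x1]
    cs,_=cv2.findContours(m,cv2.RETR_EXTERNAL,cv2.CHAIN_APPROX_NONE)
    return [rectc(c,k,z) for k in sorted(cs,key=cv2.contourArea)[::-1] if cv2.contourArea(k)>300]
def rectc(c,k,z):
    return rect(np.array([ray(c,u,v,z)[:2] for u,v in k[:,0]]))
def plates(c,box):
    g=cv2.cvtColor(c["color"],cv2.COLOR_RGB2GRAY); g=cv2.resize(g,None,fx=4,fy=4,interpolation=cv2.INTER_CUBIC)
    m=np.zeros_like(g); x0,y0,x1,y1=[4*b for b in box]; m[y0:y1,x0:x1]=(g[y0:y1,x0:x1]<105)
    m=cv2.morphologyEx(m,cv2.MORPH_OPEN,np.ones((9,9),np.uint8))
    cs,_=cv2.findContours(m,cv2.RETR_EXTERNAL,cv2.CHAIN_APPROX_NONE)
    out=[]
    for k in cs:
        if cv2.contourArea(k)<8000: continue
        out.append(rect(np.array([ray(c,(u-1.5)/4,(v-1.5)/4,.018)[:2] for u,v in k[:,0]])))
    return out
E
python3 - <<'E'
from h import *
top=np.load("top0.npz"); sc=np.load("scene0.npz")
print("cam",-top["R"].T@top["t"])
for p in plates(top,(208,182,332,225)): print("plate",p)
C=lambda u,v,z:np.round(ray(top,205+(u+.5)/2.95-.5,165+(v+.5)/2.95-.5,z)*1000,1)[:2]
for n,u,v,z in [("bedFL",11,243,.01),("bedFR",372,238,.01),("stopR near top",367,40,.024),("stopL",12,46,.024),("bedBRface",362,49,.010),
 ("tray FL out",454,180,0),("FR",682,176,.036),("BR out",678,43,.036),("BL out",454,43,.036),("crosswall back",574,53,.036),("crosswall front bot",576,180,.0),
 ("in BL",464,60,.036),("inBR",666,54,.036),
 ("blade tipL",729,211,.001),("tipR",779,251,.001),("heelR",728,322,.002),("heelL",674,283,.002),("handle near neck mid",697,325,.071),("handle end",626,415,.071),
 ("foot L",547,400,.005),("foot T",592,345,.005),("foot R",699,432,.005)]: print(n,C(u,v,z))
W=cloud(top)
# tray wall tops
s=W[170:235,350:445]; b=top["color"][170:235,350:445].astype(int); mb=(b[...,2]>b[...,0]+50)&(s[...,2]>.025); 
print("tray walls",rect(s[mb][:,:2]))
E
```

```text
cam [0.29747837 0.01867441 1.28060493]
plate [615.5 261.   90.1  99.1  87.1]
plate [614.5  26.5  88.9  98.6  89.9]
plate [632.2 147.3 101.4  89.4   5.8]
bedFL [499.9 314.2]
bedFR [497.6 -29.4]
stopR near top [689.1 -29.1]
stopL [689.9 313.2]
bedBRface [684.5 -24.5]
tray FL out [ 554.4 -110.6]
FR [ 546.6 -322. ]
BR out [ 676.5 -326.4]
BL out [ 680.7 -111.8]
crosswall back [ 668.5 -226.2]
crosswall front bot [ 552.  -228.8]
in BL [ 663.7 -120.8]
inBR [ 665.8 -314.2]
blade tipL [ 518.3 -374.8]
tipR [ 478.3 -420.2]
heelR [ 411.  -366.2]
heelL [ 449.4 -317.1]
handle near neck mid [ 402.8 -317.3]
handle end [ 324.  -248.9]
foot L [ 341. -190.]
foot T [ 391.7 -235. ]
foot R [ 308.2 -331. ]
tray walls [ 614.5 -216.9  219.1  130.8   87.8]
```

```bash
cat >> h.py <<'E'
def Rt(yaw,pitch=0):  # tool: x along yaw heading, z down; pitch>0 = spatula tip down
    return Ro.from_euler("z",yaw)*Ro.from_euler("y",pitch)*Ro.from_euler("x",np.pi)
def togo(pos,R,o=None):
    o=o or get_obs(); Rc=Ro.from_quat(o["ee_rot"]); p=np.array(pos)/1000
    d=Rc.inv().apply(p-o["position"]); r=(Rc.inv()*R).as_rotvec()
    print("togo mm",np.round(d*1000,1),"rot",np.round(r,4),"| len",round(float(np.linalg.norm(d)*1000),1))
def st():
    o=get_obs(); e=(Ro.from_quat(o["ee_rot"])*Ro.from_euler("x",-np.pi)).as_euler("ZYX")
    print("t",round(o["clock"],2),"p",np.round(o["position"]*1000,1),"ypr",np.round(e,4),"q",np.round(o["joint_pos"],2),"F",np.round(o["ft_force"],1),"T",np.round(o["torque"],2),"w",round(o["grip_width"],3),"gf",round(o["grasp_force"],1)); return o
E
python3 - <<'E'
from h import *
o=st(); togo([384,-302,150],Rt(-.70),o)
E
```

```text
t 0.1 p [ 250.  -572.5  255.6] ypr [4.118e-01 1.000e-04 1.400e-03] q [ 1.14  0.33 -0.06  1.46  0.02  1.35 -0.09] F [0.1 0.5 0.3] T [-0.01  0.04  0.08] w 0.999 gf 0.0
togo mm [ 231.  -194.1  105.8] rot [-1.2000e-03  8.0000e-04  1.1118e+00] | len 319.7
```

Call:
{"api": "jog_arm", "payload": {"increments": [[0.023,-0.019,0.01,0,0,0.11,1],[0.046,-0.039,0.021,0,0,0.22,1],[0.069,-0.058,0.032,0,0,0.33,1],[0.092,-0.078,0.042,0,0,0.44,1],[0.115,-0.097,0.053,0,0,0.556,1]]}}

```text
clock: 0.52
position: [0.317, -0.4363, 0.2026]
ee_rot: [0.997, -0.075, -0.0, -0.0]
ft_force: [0.3, -0.6, 1.1]
grip_width: 1.001
grasp_force: 0.0
```

```bash
python3 - <<'E'
from h import *
o=st(); togo([384,-302,150],Rt(-.70),o)
E
```

```text
t 0.52 p [ 317.  -436.3  202.6] ypr [-0.1496  0.0003  0.0003] q [ 0.94  0.19 -0.09  1.76  0.02  1.2  -0.88] F [ 0.3 -0.6  1.1] T [ 0.02 -0.08  0.01] w 1.001 gf 0.0
togo mm [  46.2 -142.7   52.6] rot [-2.000e-04  3.000e-04  5.504e-01] | len 159.0
```

Call:
{"api": "jog_arm", "payload": {"increments": [[0.009,-0.029,0.01,0,0,0.11,1],[0.018,-0.057,0.021,0,0,0.22,1],[0.028,-0.086,0.032,0,0,0.33,1],[0.037,-0.114,0.042,0,0,0.44,1],[0.046,-0.143,0.053,0,0,0.55,1]]}}

```text
clock: 0.93
position: [0.3831, -0.3016, 0.1498]
ee_rot: [0.939, -0.343, -0.0, 0.0]
ft_force: [0.1, -0.4, 0.3]
grip_width: 0.999
grasp_force: 0.0
```

```bash
python3 - <<'E'
from h import *
o=st(); togo([384,-302,64],Rt(-.70),o)
c=grab("scene"); np.savez("scene1.npz",**c); p=proj(c,[.46,-.36,.03])[0].astype(int); print(p)
cv2.imwrite("pics/s1.png",cv2.resize(c["color"][70:250,170:430],None,fx=3,fy=3,interpolation=cv2.INTER_CUBIC)[:,:,::-1])
E
```

```text
t 0.93 p [ 383.1 -301.6  149.8] ypr [-6.998e-01  0.000e+00 -1.000e-04] q [ 0.73  0.13 -0.17  1.94  0.03  1.07 -1.72] F [ 0.1 -0.4  0.3] T [-0.04 -0.06 -0.02] w 0.999 gf 0.0
togo mm [ 1.  -0.3 85.8] rot [0.0001 0.     0.0002] | len 85.8
[253 140]
```

View pics/s1.png

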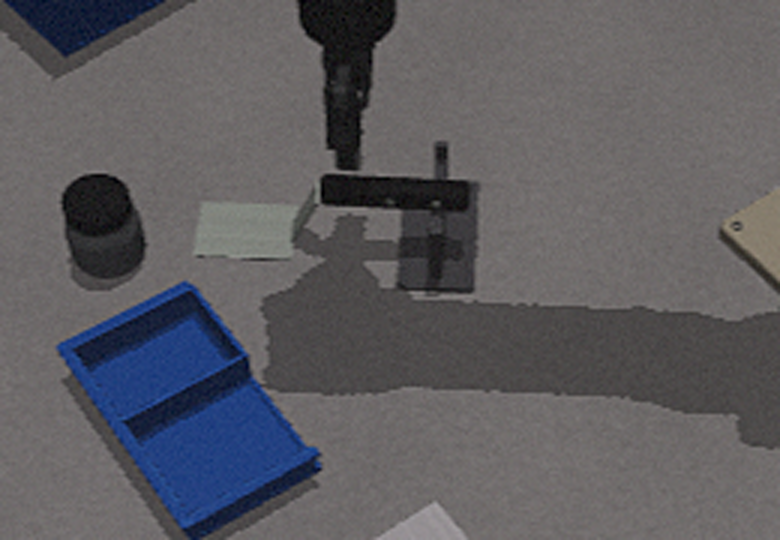

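```bash
python3 - <<'E'
from h import *
sc=np.load("scene1.npz")
C=lambda u,v,z:ray(sc,170+(u+.5)/3-.5,70+(v+.5)/3-.5,z)*1000
p=[C(*a)[:2] for a in [(195,257,.001),(200,203,.001),(300,205,.002),(293,259,.002)]]
print(np.round(p,1)); p=np.array(p); print("ctr",p.mean(0)); d=(p[0]+p[1]-p[2]-p[3])/2; print(np.linalg.norm(d),np.arctan2(d[1],d[0]))
h=[C(321,176,.071)[:2],C(471,181,.071)[:2],C(321,203,.06)[:2],C(470,208,.06)[:2]]; print(np.round(h,1)); h=np.array(h); d=h[0]-h[1]; print(np.linalg.norm(d),np.arctan2(d[1],d[0]))
E
```

```text
[[ 517.6 -368.1]
 [ 479.9 -420.7]
 [ 406.7 -363.5]
 [ 447.6 -313.3]]
ctr [ 462.93940105 -366.38432624]
90.90817163621506 -0.6636977555454161
[[ 403.9 -325.5]
 [ 300.9 -243.6]
 [ 416.3 -308.2]
 [ 314.2 -226.9]]
131.5318845205943 -0.6718046789204839
```

Call:
{"api": "jog_arm", "payload": {"increments": [[0.001,0,0.02,0,0,0,1],[0.001,0,0.05,0,0,0,1],[0.001,0,0.075,0,0,0,1],[0.001,0,0.085,0,0,0,1],[0.001,0,0.086,0,0,0,1]], "grip_force": 30}}

```text
clock: 1.4
position: [0.3822, -0.3027, 0.0622]
ee_rot: [0.94, -0.34, -0.002, -0.001]
ft_force: [-0.8, -0.6, -0.2]
grip_width: 0.998
grasp_force: 0.0
```

Call:
{"api": "jog_arm", "payload": {"increments": [[0,0,0,0,0,0,0],[0,0,0,0,0,0,-0.5],[0,0,0,0,0,0,-1],[0,0,0,0,0,0,-1],[0,0,0,0,0,0,-1]]}}

```text
clock: 1.82
position: [0.384, -0.3039, 0.0652]
ee_rot: [0.94, -0.34, 0.001, 0.0]
ft_force: [-0.1, 0.2, -0.2]
grip_width: 0.299
grasp_force: 0.0
```

Call:
{"api": "jog_arm", "payload": {"increments": [[0,0,0,0,0,0,-1],[0,0,0,0,0,0,-1],[0,0,0,0,0,0,-1],[0,0,0,0,0,0,-1],[0,0,0,0,0,0,-1]], "grip_force": 110}}

```text
clock: 2.23
position: [0.3841, -0.304, 0.0654]
ee_rot: [0.94, -0.34, 0.001, 0.0]
ft_force: [-1.0, 1.2, 7.4]
grip_width: 0.242
grasp_force: 108.2
```

Call:
{"api": "jog_arm", "payload": {"increments": [[0,0,-0.008,0,0,0,-1],[0,0,-0.028,0,0,0,-1],[0,0,-0.055,0,0,0,-1],[0,0,-0.075,0,0,0,-1],[0,0,-0.08,0,0,0,-1]]}}

```text
clock: 2.65
position: [0.3849, -0.3044, 0.148]
ee_rot: [0.94, -0.34, 0.002, 0.001]
ft_force: [0.5, -1.2, -1.9]
grip_width: 0.241
grasp_force: 107.6
```

```bash
python3 - <<'E'
from h import *
o=st(); 
togo([400,80,150],Rt(0),o)
for n in ("top","scene"):
    c=grab(n); np.savez(n+"2.npz",**c)
    W=cloud(c); s=W
    m=(s[...,0]>.38)&(s[...,0]<.56)&(s[...,1]<-.30)&(s[...,1]>-.45)&(s[...,2]>.06)&(s[...,2]<.105)
    b=s[m]; print(n,len(b), "z",np.round(np.percentile(b[:,2],[5,50,95])*1000,1), rect(b[:,:2]))
    # plane fit
    A=np.c_[b[:,:2]-b[:,:2].mean(0),np.ones(len(b))]; k=np.linalg.lstsq(A,b[:,2],rcond=None)[0]; print("slope",k, b[:,:2].mean(0))
E
```

```text
t 2.65 p [ 384.9 -304.4  148. ] ypr [-6.941e-01 -4.900e-03  3.000e-04] q [ 0.74  0.14 -0.17  1.94  0.03  1.06 -1.71] F [ 0.5 -1.2 -1.9] T [-0.03 -0.03 -0.02] w 0.241 gf 107.6
togo mm [-234.3 -305.1   -3.1] rot [ 0.0014 -0.0048 -0.6941] | len 384.7
top 473 z [66.7 83.  87.4] [ 502.3 -381.2   42.6  166.3   53.6]
slope [-0.15004773 -0.00302046  0.08138149] [ 0.48873807 -0.36827303]
scene 710 z [69.2 82.2 86.5] [ 490.2 -390.7   72.4  172.7   51.8]
slope [-0.07814881  0.0541243   0.08175986] [ 0.47055197 -0.37238837]
```

```bash
cat >> h.py <<'E'
from scipy.optimize import minimize
import itertools
TRAY=[(-62,62,-102.5,102.5,0,4),(57,62,-102.5,102.5,0,36),(-62,-57,-8.5,102.5,0,8),(-62,-57,-102.5,-8.5,0,36),(-62,62,97.5,102.5,0,36),(-62,62,-13.5,-8.5,0,36),(-62,62,-102.5,-97.5,0,36)]
BED=[(-100,90,-172.5,172.5,0,10)]
def fitsil(c,boxes,mask,roi,p0,s=4):
    """fit x,y (mm), yaw of a union of boxes to a binary mask"""
    x0,y0,x1,y1=roi; M=cv2.resize(mask[y0:y1,x0:x1].astype(np.float32),None,fx=s,fy=s,interpolation=cv2.INTER_LINEAR)
    V=[np.array(list(itertools.product(b[:2],b[2:4],b[4:])),float) for b in boxes]
    def cost(p):
        R=Ro.from_euler("z",p[2]/100).as_matrix(); m=np.zeros(M.shape,np.uint8)
        for v in V:
            q=proj(c,(v@R.T+[p[0],p[1],0])/1000); q=((q-[x0,y0]+.5)*s-.5)
            h=cv2.convexHull((q*16).astype(np.float32)).astype(np.int32); cv2.fillConvexPoly(m,h,1,shift=4)
        return float(np.abs(M-m).sum())/s/s
    r=minimize(cost,[p0[0],p0[1],p0[2]*100],method="Nelder-Mead",options=dict(initial_simplex=np.array([p0[0],p0[1],p0[2]*100])+np.array([[0,0,0],[8,0,0],[0,8,0],[0,0,4]])))
    return np.round([r.x[0],r.x[1],r.x[2]/100],4),round(r.fun,1)
def tray(c,roi,p0=(614,-217,-.03)):
    b=c["color"].astype(int); return fitsil(c,TRAY,(b[...,2]>b[...,0]+40),roi,p0)
E
python3 - <<'E'
from h import *
t=np.load("top0.npz"); s=np.load("scene0.npz")
print(tray(t,(345,168,450,240))); print(tray(s,(180,155,285,257)))
t=np.load("top2.npz"); s=np.load("scene2.npz")
print(plates(t,(208,182,332,225)))
E
```

```text
(array([ 6.166593e+02, -2.184912e+02, -1.930000e-02]), np.float64(330.3))
(array([ 6.107525e+02, -2.289968e+02, -2.400000e-02]), np.float64(875.4))
[array([615.7, 260.8,  89.7,  98.5,  87.4]), array([614.4,  26.5,  88.9,  98.5,  89.9]), array([632.2, 147.4, 101.3,  89.3,   5.7])]
```

```bash
cat >> h.py <<'E'
def tray(c,roi,p0=(614,-217,-.03)):
    b=c["color"].astype(np.uint8); h=cv2.cvtColor(b,cv2.COLOR_RGB2HSV); m=((h[...,1]>110)&(abs(h[...,0].astype(int)-110)<20)).astype(np.uint8)
    x0,y0,x1,y1=roi; k=np.zeros_like(m); k[y0:y1,x0:x1]=m[y0:y1,x0:x1]
    n,l,s,_=cv2.connectedComponentsWithStats(k); k=(l==1+np.argmax(s[1:,4])).astype(np.uint8)
    k=cv2.morphologyEx(k,cv2.MORPH_CLOSE,np.ones((5,5),np.uint8))
    return fitsil(c,TRAY,k,roi,p0)
E
python3 - <<'E'
from h import *
t=np.load("top0.npz"); s=np.load("scene0.npz")
print(tray(t,(345,168,450,240))); print(tray(s,(180,155,285,257)))
E
```

```text
(array([ 6.156732e+02, -2.174579e+02, -2.680000e-02]), np.float64(186.3))
(array([ 6.115354e+02, -2.192720e+02, -2.900000e-02]), np.float64(136.4))
```

Call:
{"api": "jog_arm", "payload": {"increments": [[-0.02,-0.025,0,0,0,-0.07,-1],[-0.045,-0.055,0,0,0,-0.14,-1],[-0.07,-0.085,0,0,0,-0.21,-1],[-0.095,-0.115,0,0,0,-0.28,-1],[-0.12,-0.145,0,0,0,-0.35,-1]]}}

```text
clock: 3.17
position: [0.3828, -0.1135, 0.1428]
ee_rot: [0.985, -0.17, -0.001, -0.0]
ft_force: [0.5, 0.8, -1.7]
grip_width: 0.238
grasp_force: 107.7
```

```bash
python3 - <<'E'
from h import *
o=st(); togo([403,27,110],Rt(-.005),o)
E
```

```text
t 3.17 p [ 382.8 -113.5  142.8] ypr [-3.412e-01  2.200e-03 -3.000e-04] q [ 0.56 -0.04 -0.37  2.14 -0.02  1.05 -1.72] F [ 0.5  0.8 -1.7] T [ 0.03 -0.08 -0.01] w 0.238 gf 107.7
togo mm [ -27.9 -139.2   32.8] rot [-1.000e-04  2.200e-03 -3.362e-01] | len 145.7
```

Call:
{"api": "jog_arm", "payload": {"increments": [[-0.006,-0.03,0.006,0,0,-0.07,-1],[-0.012,-0.06,0.014,0,0,-0.14,-1],[-0.018,-0.09,0.02,0,0,-0.21,-1],[-0.023,-0.115,0.027,0,0,-0.28,-1],[-0.028,-0.139,0.033,0,0,-0.336,-1]]}}

```text
clock: 3.58
position: [0.4036, 0.0265, 0.1097]
ee_rot: [1.0, -0.002, -0.001, -0.0]
ft_force: [0.1, -0.7, -1.8]
grip_width: 0.241
grasp_force: 107.7
```

```bash
python3 - <<'E'
from h import *
o=st(); togo([400,27,79],Rt(-.005),o)
for n in ("top","scene"):
    c=grab(n); np.savez(n+"3.npz",**c)
t=np.load("top3.npz"); print(plates(t,(208,182,332,225)))
cv2.imwrite("pics/t3.png",cv2.resize(t["color"][170:300,200:350],None,fx=4,fy=4,interpolation=cv2.INTER_CUBIC)[:,:,::-1])
E
```

```text
t 3.58 p [403.6  26.5 109.7] ypr [-0.0037  0.0019  0.0002] q [ 0.38  0.03 -0.55  2.15  0.02  0.97 -1.76] F [ 0.1 -0.7 -1.8] T [-0.01 -0.07  0.01] w 0.241 gf 107.7
togo mm [-3.5 -0.5 30.7] rot [-0.0002  0.0019  0.0013] | len 30.9
[array([615.6, 261. ,  90. ,  99.1,  87.1]), array([6.143e+02, 2.650e+01, 9.890e+01, 8.870e+01, 4.000e-01]), array([632.2, 147.4, 101.4,  89.4,   5.6])]
```

View pics/t3.png

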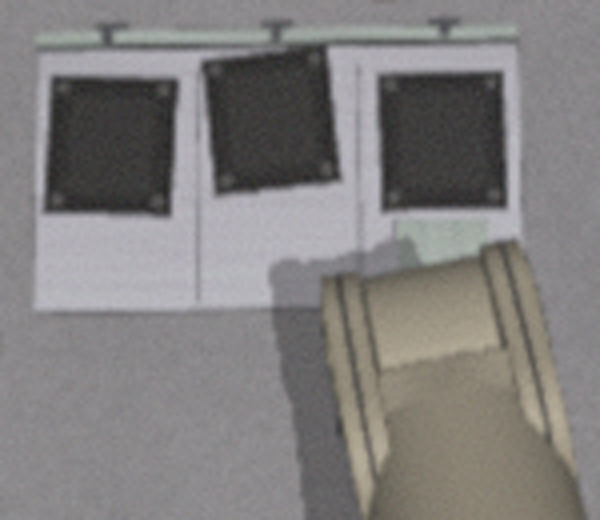

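```bash
python3 - <<'E'
from h import *
t=np.load("top3.npz")
for u,v in [(395,219),(488,221)]: print(ray(t,200+(u+.5)/4-.5,170+(v+.5)/4-.5,.0445)*1000)
for u,v in [(382,212),(506,211)]: print("plate front",ray(t,200+(u+.5)/4-.5,170+(v+.5)/4-.5,.014)*1000)
E
```

```text
[552.51594631  59.65256599  44.5       ]
[549.80290469  -4.38163543  44.5       ]
plate front [564.03974052  69.76881136  14.        ]
plate front [562.97500953 -17.83484223  14.        ]
```

Call:
{"api": "jog_arm", "payload": {"increments": [[-0.003,0,0.006,0,0.002,0,-1],[-0.007,0,0.016,0,0.002,0,-1],[-0.007,0,0.026,0,0.002,0,-1],[-0.007,0,0.03,0,0.002,0,-1],[-0.007,0,0.031,0,0.002,0,-1]]}}

```text
clock: 4.1
position: [0.3967, 0.0243, 0.0789]
ee_rot: [1.0, -0.005, -0.0, 0.0]
ft_force: [-0.1, 0.4, -1.3]
grip_width: 0.238
grasp_force: 108.0
```

Call:
{"api": "jog_arm", "payload": {"increments": [[0,0,0.001,0,0,0,-1],[0,0,0.001,0,0,0,-1]]}}

```text
clock: 4.27
position: [0.3978, 0.0248, 0.0793]
ee_rot: [1.0, -0.004, 0.001, -0.0]
ft_force: [-0.4, -0.0, -2.2]
grip_width: 0.24
grasp_force: 108.0
```

```bash
python3 - <<'E'
from h import *
o=st(); togo([395,27,75.4],Rt(-.005),o)
E
```

```text
t 4.27 p [397.8  24.8  79.3] ypr [-0.0087 -0.0021  0.    ] q [ 0.37  0.07 -0.56  2.19  0.05  0.89 -1.79] F [-0.4 -0.  -2.2] T [-0.01  0.04 -0.07] w 0.24 gf 108.0
togo mm [-2.8 -2.2  3.8] rot [-0.     -0.0021 -0.0037] | len 5.3
```

Call:
{"api": "jog_arm", "payload": {"increments": [[-0.001,-0.001,0.001,0,0,-0.003,-1],[-0.001,-0.002,0.002,0,0,-0.003,-1],[-0.001,-0.002,0.003,0,0,-0.003,-1],[-0.001,-0.002,0.0035,0,0,-0.003,-1]]}}

```text
clock: 4.6
position: [0.3968, 0.027, 0.0758]
ee_rot: [1.0, -0.003, 0.001, 0.0]
ft_force: [-0.8, -0.8, -2.0]
grip_width: 0.239
grasp_force: 108.0
```

```bash
python3 - <<'E'
from h import *
o=st(); togo([395,27,75.4],Rt(-.005),o)
E
```

```text
t 4.6 p [396.8  27.   75.8] ypr [-0.005  -0.0023 -0.0002] q [ 0.37  0.07 -0.56  2.2   0.05  0.88 -1.8 ] F [-0.8 -0.8 -2. ] T [-0.01  0.01  0.02] w 0.239 gf 108.0
togo mm [-1.8  0.   0.4] rot [ 0.0002 -0.0023 -0.    ] | len 1.8
```

Call:
{"api": "jog_arm", "payload": {"increments": [[0,0,0.0005,0,-0.006,0,-1],[0,0,0.001,0,-0.01,0,-1],[0,0,0.001,0,-0.01,0,-1]]}}

```text
clock: 4.85
position: [0.3974, 0.0271, 0.0752]
ee_rot: [1.0, -0.003, -0.004, -0.0]
ft_force: [-1.2, -1.4, 4.3]
grip_width: 0.243
grasp_force: 108.8
```

```bash
python3 - <<'E'
from h import *
o=st(); togo([532,27,75],Rt(-.005),o)
E
```

```text
t 4.85 p [397.4  27.1  75.2] ypr [-0.0052  0.0072 -0.    ] q [ 0.37  0.08 -0.56  2.19  0.05  0.89 -1.8 ] F [-1.2 -1.4  4.3] T [-0.11 -0.22  0.01] w 0.243 gf 108.8
togo mm [134.6  -0.6  -0.7] rot [ 0.      0.0072 -0.0002] | len 134.6
```

Call:
{"api": "jog_arm", "payload": {"increments": [[0.005,0,0,0,0,0,-1],[0.013,0,0,0,0,0,-1],[0.022,0,-0.0002,0,0,0,-1],[0.031,0,-0.0002,0,0,0,-1],[0.04,0,-0.0003,0,0,0,-1]]}}

```text
clock: 5.27
position: [0.4376, 0.0268, 0.0753]
ee_rot: [1.0, -0.003, -0.004, 0.0]
ft_force: [-3.2, 0.1, 9.1]
grip_width: 0.241
grasp_force: 109.4
```

Call:
{"api": "jog_arm", "payload": {"increments": [[0.008,0,0,0,0,0,-1],[0.016,0,0,0,0,0,-1],[0.024,0,-0.0002,0,0,0,-1],[0.032,0,-0.0002,0,0,0,-1],[0.04,0,-0.0003,0,0,0,-1]]}}

```text
clock: 5.68
position: [0.4776, 0.0266, 0.0754]
ee_rot: [1.0, -0.003, -0.004, 0.0]
ft_force: [-4.2, -0.1, 7.2]
grip_width: 0.24
grasp_force: 109.4
```

```bash
python3 - <<'E'
from h import *
o=st(); togo([532,27,75],Rt(-.005),o)
t=grab("top"); print(plates(t,(208,182,332,235)))
E
```

```text
t 5.68 p [477.6  26.6  75.4] ypr [-0.0053  0.0072 -0.0002] q [ 0.33  0.26 -0.53  2.    0.16  0.93 -1.85] F [-4.2 -0.1  7.2] T [-0.03  0.3   0.02] w 0.24 gf 109.4
togo mm [54.4 -0.7 -0. ] rot [ 0.0002  0.0072 -0.0003] | len 54.4
[array([615.5, 261. ,  89.9,  99.1,  87.2]), array([631.5, 146.2, 102.9,  91.7,   6. ])]
```

Call:
{"api": "jog_arm", "payload": {"increments": [[0.008,0,0,0,0,0,-1],[0.016,0,0,0,0,0,-1],[0.024,0,-0.0002,0,0,0,-1],[0.032,0,-0.0002,0,0,0,-1],[0.04,0,-0.0003,0,0,0,-1]]}}

```text
clock: 6.15
position: [0.5173, 0.0264, 0.0754]
ee_rot: [1.0, -0.003, -0.004, 0.0]
ft_force: [-4.8, -0.8, 10.4]
grip_width: 0.239
grasp_force: 109.6
```

```bash
python3 - <<'E'
from h import *
o=st(); togo([532,27,75],Rt(-.005),o)
t=grab("top"); s=grab("scene"); np.savez("scene4.npz",**s); 
cv2.imwrite("pics/s4.png",cv2.resize(s["color"][220:400,210:420],None,fx=3,fy=3,interpolation=cv2.INTER_CUBIC)[:,:,::-1])
E
```

```text
t 6.15 p [517.3  26.4  75.4] ypr [-0.0052  0.0076 -0.0003] q [ 0.31  0.33 -0.51  1.91  0.2   0.96 -1.87] F [-4.8 -0.8 10.4] T [-0.03  0.53  0.03] w 0.239 gf 109.6
togo mm [14.7 -0.6  0.2] rot [ 0.0003  0.0076 -0.0002] | len 14.7
```

View pics/s4.png

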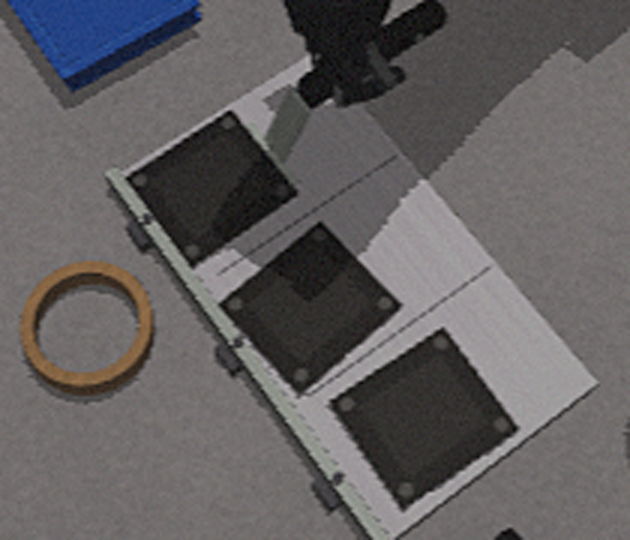

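Call:
{"api": "jog_arm", "payload": {"increments": [[0.004,0,0,0,0,0,-1],[0.008,0,0,0,0,0,-1],[0.011,0,0,0,0,0,-1],[0.013,0,0,0,0,0,-1]]}}

```text
clock: 6.58
position: [0.5278, 0.0265, 0.0753]
ee_rot: [1.0, -0.002, -0.006, 0.0]
ft_force: [-26.0, -1.3, 32.5]
grip_width: 0.239
grasp_force: 112.9
```

```bash
python3 - <<'E'
from h import *
o=st()
E
```

```text
t 6.58 p [527.8  26.5  75.3] ypr [-0.005   0.0127 -0.001 ] q [ 0.3   0.36 -0.5   1.87  0.2   0.97 -1.87] F [-26.   -1.3  32.5] T [-0.03  4.71 -0.03] w 0.239 gf 112.9
```

Call:
{"api": "jog_arm", "payload": {"increments": [[-0.003,0,0,0,0.0,0,-1],[-0.006,0,-0.001,0,0.01,0,-1],[-0.007,0,-0.003,0,0.03,0,-1],[-0.008,0,-0.006,0,0.05,0,-1],[-0.009,0,-0.01,0,0.06,0,-1]]}}

```text
clock: 7.0
position: [0.5195, 0.0262, 0.0842]
ee_rot: [1.0, -0.003, 0.026, 0.0]
ft_force: [0.0, 0.3, -2.4]
grip_width: 0.241
grasp_force: 107.7
```

Call:
{"api": "jog_arm", "payload": {"increments": [[-0.001,0,-0.005,0,0.01,0,-1],[-0.003,0,-0.012,0,0.02,0,-1],[-0.005,0,-0.02,0,0.03,0,-1],[-0.008,0,-0.027,0,0.03,0,-1],[-0.01,0,-0.03,0,0.03,0,-1]]}}

```text
clock: 7.42
position: [0.5094, 0.0265, 0.1157]
ee_rot: [0.999, -0.003, 0.042, 0.0]
ft_force: [0.6, 0.1, -3.2]
grip_width: 0.242
grasp_force: 107.7
```

```bash
python3 - <<'E'
from h import *
o=st(); s=grab("scene")
cv2.imwrite("pics/s5.png",cv2.resize(s["color"][200:380,210:420],None,fx=3,fy=3,interpolation=cv2.INTER_CUBIC)[:,:,::-1])
E
```

```text
t 7.42 p [509.4  26.5 115.7] ypr [-0.0051 -0.0838 -0.0003] q [ 0.34  0.2  -0.53  1.97  0.15  0.92 -1.84] F [ 0.6  0.1 -3.2] T [ 0.01  0.25 -0.01] w 0.242 gf 107.7
```

View pics/s5.png

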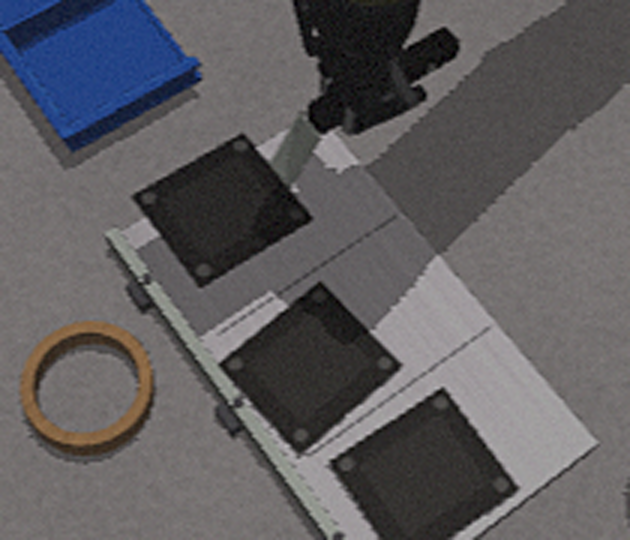

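Call:
{"api": "jog_arm", "payload": {"increments": [[-0.001,0.006,-0.001,0,0,0,-1],[-0.002,0.018,-0.003,0,0,0,-1],[-0.004,0.036,-0.005,0,0,0.003,-1],[-0.007,0.058,-0.008,0,0,0.006,-1],[-0.01,0.082,-0.011,0,0,0.01,-1]]}}

```text
clock: 7.88
position: [0.4976, -0.0562, 0.1241]
ee_rot: [0.999, -0.007, 0.041, -0.0]
ft_force: [0.6, -0.1, -3.8]
grip_width: 0.238
grasp_force: 107.8
```

Call:
{"api": "jog_arm", "payload": {"increments": [[-0.003,0.024,-0.003,0,0,0.003,-1],[-0.006,0.048,-0.006,0,0,0.006,-1],[-0.009,0.07,-0.009,0,0,0.009,-1],[-0.011,0.088,-0.012,0,0,0.011,-1],[-0.013,0.102,-0.014,0,0,0.013,-1]]}}

```text
clock: 8.3
position: [0.4816, -0.1597, 0.137]
ee_rot: [0.999, -0.015, 0.041, -0.0]
ft_force: [-0.5, -0.3, -3.0]
grip_width: 0.239
grasp_force: 107.8
```

Call:
{"api": "jog_arm", "payload": {"increments": [[-0.001,0.008,-0.001,0,0,0,-1],[-0.001,0.012,-0.001,0,0,0,-1],[-0.001,0.014,-0.001,0,0,0,-1],[-0.001,0.014,-0.001,0,0,0,-1]]}}

```text
clock: 8.63
position: [0.4809, -0.1709, 0.1377]
ee_rot: [0.999, -0.014, 0.041, -0.001]
ft_force: [0.3, 0.9, -3.3]
grip_width: 0.241
grasp_force: 107.8
```

```bash
python3 - <<'E'
from h import *
o=st(); togo([482,-172,140],Rt(-.028,0),o); togo([500,-172,138],Rt(-.028,.15),o); togo([526.6,-172,128.5],Rt(-.028,.44),o)
s=grab("scene"); np.savez("scene6.npz",**s); print(tray(s,(180,155,285,257)))
t=grab("top"); np.savez("top6.npz",**t); print(tray(t,(345,168,450,240)))
E
```

```text
t 8.63 p [ 480.9 -170.9  137.7] ypr [-0.0279 -0.0817  0.0022] q [ 0.62  0.16 -0.39  1.95  0.05  0.97 -1.38] F [ 0.3  0.9 -3.3] T [0.02 0.28 0.02] w 0.241 gf 107.8
togo mm [ 1.4  1.  -2.2] rot [-0.0022 -0.0817  0.0002] | len 2.8
togo mm [19.1  0.5  1.3] rot [-0.0022 -0.2317  0.0004] | len 19.2
togo mm [44.9 -0.2 12.9] rot [-0.0021 -0.5217  0.0007] | len 46.7
(array([ 6.113727e+02, -2.194194e+02, -2.480000e-02]), np.float64(1079.1))
(array([ 6.186477e+02, -2.150398e+02, -2.110000e-02]), np.float64(2156.6))
```

```bash
python3 - <<'E'
from h import *
o=get_obs(); togo([501.5,-172,106],Rt(-.028,.2),o)
E
```

```text
togo mm [17.9  1.2 33.4] rot [-0.0022 -0.2818  0.0014] | len 37.9
```

Call:
{"api": "jog_arm", "payload": {"increments": [[0.003,0,0.003,0,-0.04,0,-1],[0.006,0.0005,0.008,0,-0.09,0,-1],[0.01,0.0005,0.016,0,-0.15,0,-1],[0.014,0.0005,0.025,0,-0.21,0,-1],[0.017,0.0005,0.031,-0.002,-0.25,0,-1]]}}

```text
clock: 9.15
position: [0.5011, -0.1713, 0.1078]
ee_rot: [0.996, -0.013, -0.085, -0.001]
ft_force: [-1.0, -1.0, -3.3]
grip_width: 0.242
grasp_force: 107.9
```

```bash
python3 - <<'E'
from h import *
o=st(); togo([502,-172,106],Rt(-.028,.21),o);togo([513,-172,115],Rt(-.028,.32),o);togo([526.6,-172,128.5],Rt(-.028,.44),o)
E
```

```text
t 9.15 p [ 501.1 -171.3  107.8] ypr [-0.0267  0.1708  0.    ] q [ 0.52  0.4  -0.36  1.73  0.17  1.21 -1.5 ] F [-1.  -1.  -3.3] T [ 0.02 -0.12  0.01] w 0.242 gf 107.9
togo mm [1.2 0.6 1.6] rot [ 0.0002 -0.0392  0.0013] | len 2.1
togo mm [10.6  0.3 -9.2] rot [ 0.0003 -0.1492  0.0013] | len 14.0
togo mm [ 21.7  -0.  -24.8] rot [ 0.0004 -0.2692  0.0013] | len 32.9
```

Call:
{"api": "jog_arm", "payload": {"increments": [[0.001,0.0005,0.004,0,-0.04,0,-1],[0.006,0.0005,-0.001,0,-0.095,0.001,-1],[0.011,0,-0.007,0,-0.15,0.001,-1],[0.016,0,-0.015,0,-0.21,0.001,-1],[0.022,0,-0.024,0,-0.27,0.001,-1]]}}

```text
clock: 9.57
position: [0.5266, -0.1721, 0.1287]
ee_rot: [0.976, -0.014, -0.218, -0.003]
ft_force: [1.2, -0.3, -2.3]
grip_width: 0.239
grasp_force: 108.1
```

```bash
python3 - <<'E'
from h import *
o=st()
for n in ("scene","top"):
    c=grab(n); np.savez(n+"7.npz",**c)
s=np.load("scene7.npz"); cv2.imwrite("pics/s7.png",cv2.resize(s["color"][110:270,170:380],None,fx=3.5,fy=3.5,interpolation=cv2.INTER_CUBIC)[:,:,::-1])
E
```

```text
t 9.57 p [ 526.6 -172.1  128.7] ypr [-2.800e-02  4.404e-01 -3.000e-04] q [ 0.42  0.6  -0.33  1.44  0.22  1.57 -1.54] F [ 1.2 -0.3 -2.3] T [-0.   -0.64  0.  ] w 0.239 gf 108.1
```

View pics/s7.png

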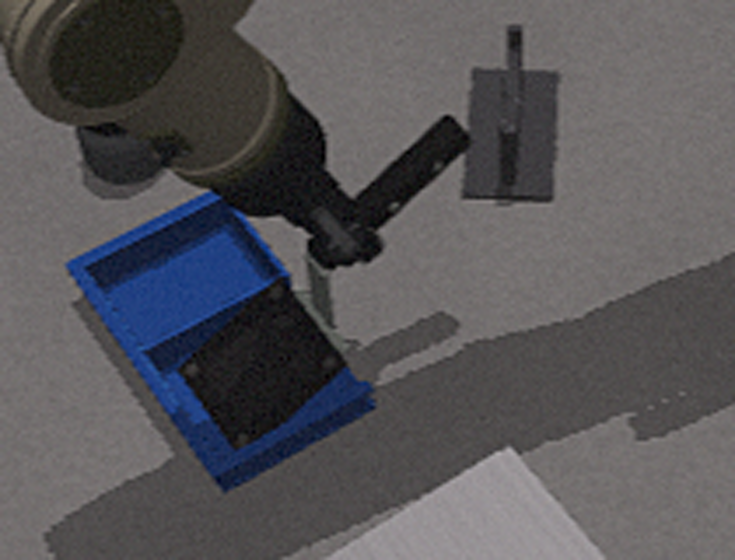

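Call:
{"api": "jog_arm", "payload": {"increments": [[-0.0054,0,0.0026,0,0,0,-1],[-0.0127,0,0.006,0,0,0,-1],[-0.02,0,0.0094,0,0,0,-1],[-0.0272,0,0.0128,0,0,0,-1],[-0.0344,0,0.0162,0,0,0,-1]]}}

```text
clock: 10.08
position: [0.4865, -0.1721, 0.1287]
ee_rot: [0.976, -0.015, -0.217, -0.003]
ft_force: [0.3, -0.1, -2.6]
grip_width: 0.241
grasp_force: 108.1
```

```bash
python3 - <<'E'
from h import *
o=st()
W=cloud(grab("scene")); m=(abs(W[...,0]-.615)<.04)&(abs(W[...,1]+.174)<.038)&(W[...,2]>0)&(W[...,2]<.06); b=W[m]
A=np.c_[b[:,:2]-[.615,-.174],np.ones(len(b))]; print("plate plane",np.linalg.lstsq(A,b[:,2],rcond=None)[0])
E
```

```text
t 10.08 p [ 486.5 -172.1  128.7] ypr [-0.03    0.4374 -0.0011] q [ 0.46  0.52 -0.34  1.56  0.21  1.53 -1.53] F [ 0.3 -0.1 -2.6] T [ 0.   -0.61  0.03] w 0.241 gf 108.1
plate plane [-0.23663206  0.00514132  0.01746249]
```

```bash
python3 - <<'E'
from h import *
c=grab("scene"); W=cloud(c); g=c["color"].max(2)
cv2.imwrite("pics/s8.png",cv2.resize(c["color"][150:260,180:300],None,fx=5,fy=5,interpolation=cv2.INTER_CUBIC)[:,:,::-1])
E
```

```text
(no output)
```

View pics/s8.png

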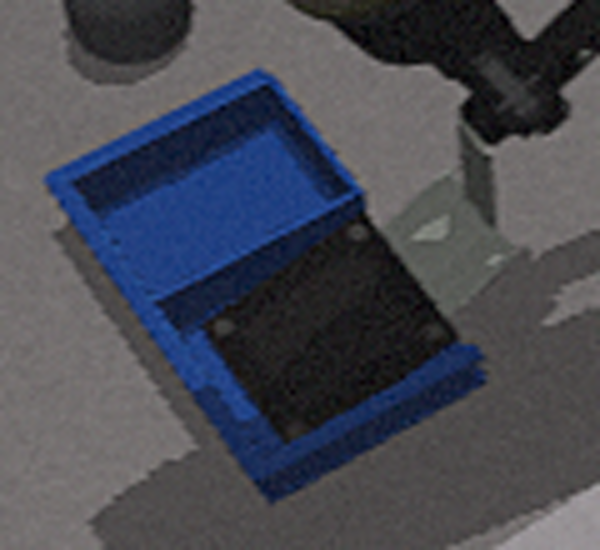

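```bash
python3 - <<'E'
from h import *
c=np.load("scene7.npz")
for u,v,z in [(205,325,.012),(290,442,.012),(362,213,.03),(460,337,.03)]:
    p=ray(c,180+(u+.5)/5-.5,150+(v+.5)/5-.5,z)*1000; q=Ro.from_euler("z",.028).apply(p-[614.9,-173.9,0]); print(np.round(q,1))
E
```

```text
[ 36.2 -41.8  12. ]
[35.5 41.  12. ]
[-58.5 -44.4  30. ]
[-59.4  46.8  30. ]
```

Call:
{"api": "jog_arm", "payload": {"increments": [[0.0072,0,-0.0034,0,0,0,-1],[0.0181,0,-0.0085,0,0,0,-1],[0.029,0,-0.0136,0,0,0,-1],[0.0398,0,-0.0187,0,0,0,-1],[0.0507,0,-0.0239,0,0,0,-1]]}}

```text
clock: 10.6
position: [0.5452, -0.1735, 0.1284]
ee_rot: [0.976, -0.014, -0.217, -0.003]
ft_force: [-1.7, 0.5, -3.6]
grip_width: 0.237
grasp_force: 107.9
```

```bash
cat >> h.py <<'E'
def tf(c,u,v,z,T=(613.6,-218.4,-.028)):
    p=ray(c,u,v,z)*1000; a=Ro.from_euler("z",T[2]); return np.round(a.inv().apply(p-(np.r_[T[:2],0]+a.apply([0,44.5,0]))),1)
def dark(c,T=(613.6,-218.4,-.028)):
    """extent of dark (plate) points inside the plate compartment, tray_plates axes: x,y,z mm"""
    W=cloud(c)*1000; a=Ro.from_euler("z",T[2]); q=a.inv().apply(W.reshape(-1,3)-(np.r_[T[:2],0]+a.apply([0,44.5,0]))).reshape(W.shape)
    h=c["color"].astype(int); m=(abs(q[...,0])<95)&(abs(q[...,1])<50)&(q[...,2]>3)&(q[...,2]<60)&(h.max(2)<75)&(h[...,2]-h[...,0]<15)
    b=q[m]; 
    if len(b)<50: return print("few",len(b))
    print("n",len(b),"x pct",np.round(np.percentile(b[:,0],[1,5,95,99]),0),"y",np.round(np.percentile(b[:,1],[1,5,95,99]),0),"z",np.round(np.percentile(b[:,2],[5,50,95]),0))
    A=np.c_[b[:,:2],np.ones(len(b))]; print(" plane",np.round(np.linalg.lstsq(A,b[:,2],rcond=None)[0],3), rect(b[:,:2]/1000))
E
python3 - <<'E'
from h import *
o=st()
c=grab("scene"); dark(c); dark(np.load("scene7.npz")); cv2.imwrite("pics/s9.png",cv2.resize(c["color"][150:260,180:300],None,fx=5,fy=5,interpolation=cv2.INTER_CUBIC)[:,:,::-1]); np.savez("scene9.npz",**c)
E
```

```text
t 10.6 p [ 545.2 -173.5  128.4] ypr [-0.0291  0.4375 -0.0005] q [ 0.41  0.64 -0.33  1.38  0.22  1.59 -1.54] F [-1.7  0.5 -3.6] T [-0.03 -0.14 -0.  ] w 0.237 gf 107.9
n 1207 x pct [-41. -33.  45.  48.] y [-44. -39.  41.  45.] z [12. 31. 49.]
 plane [-4.5500e-01  9.0000e-03  3.2889e+01] [  3.6   1.2  95.8 125.4  89.6]
n 1259 x pct [-58. -50.  32.  36.] y [-44. -40.  40.  44.] z [10. 29. 48.]
 plane [-4.4600e-01  8.0000e-03  2.4642e+01] [  3.4   0.4 129.7  93.2   2.6]
```

Call:
{"api": "jog_arm", "payload": {"increments": [[0.003,0,-0.0014,0,0,0,-1],[0.0063,0,-0.003,0,0,0,-1],[0.0068,0,-0.0032,0,0,0,-1]]}}

```text
clock: 10.9
position: [0.5516, -0.1737, 0.1283]
ee_rot: [0.976, -0.014, -0.218, -0.003]
ft_force: [-1.7, -0.3, -3.5]
grip_width: 0.236
grasp_force: 107.9
```

```bash
python3 - <<'E'
from h import *
o=st(); dark(grab("scene"))
E
```

```text
t 10.9 p [ 551.6 -173.7  128.3] ypr [-2.910e-02  4.386e-01 -4.000e-04] q [ 0.41  0.65 -0.32  1.36  0.23  1.6  -1.54] F [-1.7 -0.3 -3.5] T [ 0.11 -0.15 -0.01] w 0.236 gf 107.9
n 1193 x pct [-35. -30.  45.  49.] y [-43. -39.  41.  44.] z [13. 34. 54.]
 plane [-5.2800e-01  3.0000e-03  3.7879e+01] [  3.6   0.4 128.8  93.5   2.4]
```

Call:
{"api": "jog_arm", "payload": {"increments": [[-0.0054,0,0.0026,0,0,0,-1],[-0.0163,0,0.0077,0,0,0,-1],[-0.0272,0,0.0128,0,0,0,-1],[-0.038,0,0.0179,0,0,0,-1],[-0.0489,0,0.023,0,0,0,-1]]}}

```text
clock: 11.37
position: [0.4966, -0.1723, 0.1288]
ee_rot: [0.976, -0.014, -0.217, -0.003]
ft_force: [0.6, 1.0, -2.2]
grip_width: 0.24
grasp_force: 108.4
```

```bash
python3 - <<'E'
from h import *
o=st(); dark(grab("scene"))
E
```

```text
t 11.37 p [ 496.6 -172.3  128.8] ypr [-0.0297  0.437  -0.001 ] q [ 0.45  0.54 -0.33  1.53  0.21  1.54 -1.53] F [ 0.6  1.  -2.2] T [ 0.05 -0.62  0.  ] w 0.24 gf 108.4
n 1233 x pct [-89. -42.  44.  48.] y [-45. -40.  39.  44.] z [10. 20. 29.]
 plane [-2.1700e-01  8.0000e-03  2.0221e+01] [-11.6  -0.5 158.7  93.3   2.2]
```

Call:
{"api": "jog_arm", "payload": {"increments": [[-0.009,0,0.0043,0,0,0,-1],[-0.0181,0,0.0085,0,0,0,-1],[-0.0276,0,0.0119,0,0,0,-1],[-0.0361,0,0.0126,0,0,0,-1],[-0.0454,0,0.0115,0,0,0,-1]]}}

```text
clock: 11.83
position: [0.4509, -0.1709, 0.1376]
ee_rot: [0.976, -0.014, -0.217, -0.003]
ft_force: [-0.0, -0.8, -1.5]
grip_width: 0.24
grasp_force: 108.5
```

Call:
{"api": "jog_arm", "payload": {"increments": [[-0.015,0,-0.004,0,0.05,0,-1],[-0.035,0,-0.025,0,0.12,0,-1],[-0.05,0,-0.045,0,0.2,0,-1],[-0.055,0,-0.055,0,0.28,0,-1]]}}

```text
clock: 12.17
position: [0.4254, -0.1703, 0.214]
ee_rot: [0.997, -0.015, -0.075, 0.0]
ft_force: [0.3, -0.3, -1.3]
grip_width: 0.239
grasp_force: 108.5
```

```bash
python3 - <<'E'
from h import *
o=st(); c=grab("scene"); dark(c); t=grab("top"); np.savez("scene10.npz",**c); np.savez("top10.npz",**t); print(plates(t,(208,182,332,235)))
togo([400,146,110],Rt(0),o)
print(proj(c,[.5,.25,0]))
E
```

```text
t 12.17 p [ 425.4 -170.3  214. ] ypr [-0.0293  0.1505 -0.0028] q [ 0.6   0.12 -0.37  1.82  0.08  1.35 -1.39] F [ 0.3 -0.3 -1.3] T [-0.01 -0.29 -0.02] w 0.239 gf 108.5
n 1106 x pct [-47. -43.  44.  48.] y [-44. -40.  35.  39.] z [ 7. 11. 14.]
 plane [4.0000e-03 5.0000e-03 1.0495e+01] [ -7.2  -0.5  91.9 149.2  87.3]
[array([615.6, 261.1,  90.1,  99.1,  87.1]), array([632.2, 147.6, 101.1,  90. ,   5.9])]
togo mm [ -18.7 -315.7  107.1] rot [ 0.0006  0.1505 -0.0291] | len 333.9
[[387.88912334 326.14580328]]
```

Call:
{"api": "jog_arm", "payload": {"increments": [[-0.001,-0.02,0.008,0,0.02,-0.002,-1],[-0.004,-0.055,0.02,0,0.04,-0.005,-1],[-0.007,-0.09,0.034,0,0.06,-0.007,-1],[-0.009,-0.125,0.048,0,0.08,-0.01,-1],[-0.011,-0.16,0.06,0,0.09,-0.013,-1]]}}

```text
clock: 12.68
position: [0.4082, -0.0079, 0.1516]
ee_rot: [0.999, -0.008, -0.035, -0.001]
ft_force: [0.8, 1.5, -2.4]
grip_width: 0.238
grasp_force: 108.5
```

```bash
python3 - <<'E'
from h import *
o=st(); togo([400,147,90],Rt(-.005,.005),o)
E
```

```text
t 12.68 p [408.2  -7.9 151.6] ypr [-0.016   0.07    0.0008] q [ 0.44  0.03 -0.53  2.05  0.01  1.13 -1.68] F [ 0.8  1.5 -2.4] T [ 0.03 -0.17 -0.02] w 0.238 gf 108.5
togo mm [  -6.4 -154.7   62.3] rot [-0.0012  0.065  -0.011 ] | len 166.9
```

Call:
{"api": "jog_arm", "payload": {"increments": [[-0.001,-0.035,0.012,0,0.015,-0.002,-1],[-0.003,-0.07,0.024,0,0.03,-0.004,-1],[-0.005,-0.105,0.038,0,0.045,-0.007,-1],[-0.006,-0.135,0.052,0,0.055,-0.009,-1],[-0.006,-0.153,0.061,0,0.064,-0.011,-1]]}}

```text
clock: 13.1
position: [0.4001, 0.1471, 0.0912]
ee_rot: [1.0, -0.001, -0.003, -0.001]
ft_force: [-0.1, -0.0, -1.5]
grip_width: 0.238
grasp_force: 108.5
```

Call:
{"api": "jog_arm", "payload": {"increments": [[0,-0.001,0.001,0,0,0,-1],[0,-0.001,0.001,0,0,0,-1]]}}

```text
clock: 13.27
position: [0.4007, 0.1456, 0.0906]
ee_rot: [1.0, -0.001, -0.004, -0.001]
ft_force: [-0.2, -0.9, -1.8]
grip_width: 0.241
grasp_force: 108.5
```

```bash
python3 - <<'E'
from h import *
o=st(); togo([402,147.5,75.0],Rt(-.005,.007),o)
t=grab("top"); print(plates(t,(208,182,332,235)))
E
```

```text
t 13.27 p [400.7 145.6  90.6] ypr [-0.0019  0.0077  0.0011] q [ 0.22  0.13 -0.7   2.11  0.1   0.94 -2.1 ] F [-0.2 -0.9 -1.8] T [-0.07 -0.07  0.04] w 0.241 gf 108.5
togo mm [ 1.5 -1.9 15.6] rot [-0.001   0.0007  0.0031] | len 15.7
[array([615.5, 261. ,  90.2,  99.1,  87.1]), array([632.3, 147.9, 101.4,  90. ,   5.4])]
```

Call:
{"api": "jog_arm", "payload": {"increments": [[0,-0.001,0.004,0,0,0,-1],[0.001,-0.002,0.009,0,0,0.003,-1],[0.001,-0.002,0.013,0,0,0.003,-1],[0.001,-0.002,0.0155,0,0,0.003,-1],[0.001,-0.002,0.0155,0,0,0.003,-1]]}}

```text
clock: 13.73
position: [0.4027, 0.1462, 0.0756]
ee_rot: [1.0, -0.004, -0.002, -0.001]
ft_force: [-0.5, -0.3, -1.1]
grip_width: 0.24
grasp_force: 108.8
```

```bash
python3 - <<'E'
from h import *
o=st(); togo([402,147.5,75.0],Rt(-.005,.007),o)
E
```

```text
t 13.73 p [402.7 146.2  75.6] ypr [-0.0088  0.0043  0.0011] q [ 0.21  0.17 -0.69  2.12  0.13  0.9  -2.14] F [-0.5 -0.3 -1.1] T [-0.08 -0.21 -0.03] w 0.24 gf 108.8
togo mm [-0.8 -1.3  0.6] rot [-0.0012 -0.0027 -0.0038] | len 1.6
```

Call:
{"api": "jog_arm", "payload": {"increments": [[0,-0.001,0.0005,0,-0.003,-0.002,-1],[0.004,-0.001,0.0007,-0.001,-0.003,-0.004,-1],[0.012,-0.001,0.0007,-0.001,-0.003,-0.004,-1],[0.021,-0.001,0.0006,-0.001,-0.003,-0.004,-1],[0.03,-0.001,0.0005,-0.001,-0.003,-0.004,-1]]}}

```text
clock: 14.15
position: [0.434, 0.1474, 0.0756]
ee_rot: [1.0, -0.002, -0.003, -0.0]
ft_force: [-0.9, 0.3, -0.0]
grip_width: 0.238
grasp_force: 108.9
```

Call:
{"api": "jog_arm", "payload": {"increments": [[0.008,0,0,0,0,0,-1],[0.016,0,0,0,0,0,-1],[0.024,0,-0.0002,0,0,0,-1],[0.032,0,-0.0002,0,0,0,-1],[0.04,0,-0.0003,0,0,0,-1]]}}

```text
clock: 14.57
position: [0.4735, 0.1473, 0.0754]
ee_rot: [1.0, -0.002, -0.003, -0.0]
ft_force: [-0.2, -0.4, 1.7]
grip_width: 0.241
grasp_force: 109.0
```

Call:
{"api": "jog_arm", "payload": {"increments": [[0.008,0,0,0,0,0,-1],[0.016,0,0,0,0,0,-1],[0.024,0,-0.0002,0,0,0,-1],[0.032,0,-0.0002,0,0,0,-1],[0.038,0,-0.0003,0,0,0,-1]]}}

```text
clock: 14.98
position: [0.5116, 0.1471, 0.0754]
ee_rot: [1.0, -0.002, -0.003, -0.0]
ft_force: [-1.9, -0.3, 1.9]
grip_width: 0.241
grasp_force: 109.1
```

```bash
python3 - <<'E'
from h import *
o=st(); togo([528,147,75.0],Rt(-.005,.007),o)
s=grab("scene"); np.savez("scene11.npz",**s)
W=cloud(s)*1000; h=s["color"].astype(int); m=(W[...,0]>560)&(W[...,0]<687)&(W[...,1]>90)&(W[...,1]<205)&(h.max(2)<75)&(W[...,2]<40); b=W[m]; print(rect(b[:,:2]/1000), np.percentile(b[:,0],[1,99]),np.percentile(b[:,1],[1,99]))
E
```

```text
t 14.98 p [511.6 147.1  75.4] ypr [-0.0043  0.0069  0.0004] q [ 0.17  0.39 -0.62  1.87  0.26  0.98 -2.14] F [-1.9 -0.3  1.9] T [-0.09 -0.15  0.  ] w 0.241 gf 109.1
togo mm [16.4 -0.   0.3] rot [-0.0004 -0.0001  0.0007] | len 16.4
[623.4 152.8  96.8 126.1  89.8] [564.92067542 684.31542257] [106.51210826 199.73116006]
```

Call:
{"api": "jog_arm", "payload": {"increments": [[0.004,0,0,0,0,0,-1],[0.008,0,0,0,0,0,-1],[0.011,0,0,0,0,0,-1],[0.013,0,0,0,0,0,-1],[0.0145,0,0,0,0,0,-1]]}}

```text
clock: 15.45
position: [0.5253, 0.1471, 0.0754]
ee_rot: [1.0, -0.002, -0.003, -0.0]
ft_force: [-2.9, -0.4, 3.3]
grip_width: 0.239
grasp_force: 109.3
```

```bash
python3 - <<'E'
from h import *
o=st(); s=grab("scene"); np.savez("scene11.npz",**s)
cv2.imwrite("pics/s11.png",cv2.resize(s["color"][240:400,220:400],None,fx=3.5,fy=3.5,interpolation=cv2.INTER_CUBIC)[:,:,::-1])
E
```

```text
t 15.45 p [525.3 147.1  75.4] ypr [-0.004   0.0069  0.0003] q [ 0.16  0.41 -0.61  1.83  0.27  0.99 -2.14] F [-2.9 -0.4  3.3] T [-0.09  0.04 -0.02] w 0.239 gf 109.3
```

View pics/s11.png

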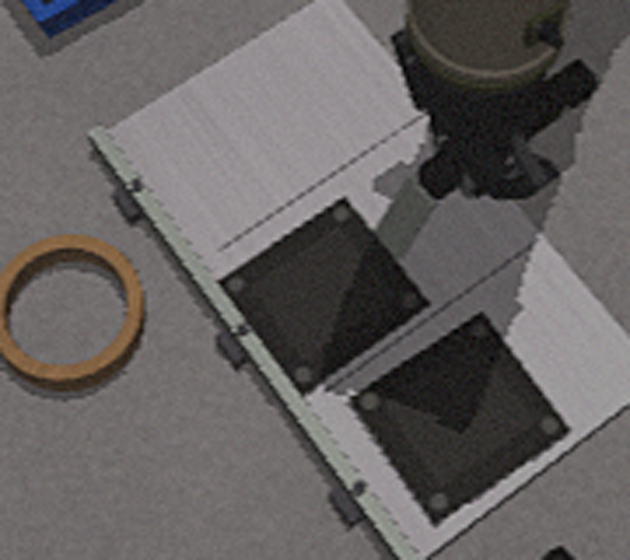

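```bash
python3 - <<'E'
from h import *
c=np.load("scene11.npz")
print([np.round(ray(c,220+(u+.5)/3.5-.5,240+(v+.5)/3.5-.5,.0195)*1000,1)[:2] for u,v in [(345,199),(430,300),(218,283),(305,390)]])
E
```

```text
[array([587.7, 107.9]), array([585.7, 194.2]), array([685.9, 107.1]), array([682.2, 194.9])]
```

Call:
{"api": "jog_arm", "payload": {"increments": [[0,0,-0.001,0,0.01,0,-1],[-0.002,0,-0.003,0,0.03,0,-1],[-0.004,0,-0.006,0,0.05,0,-1],[-0.006,0,-0.01,0,0.06,0,-1],[-0.008,0,-0.015,0,0.07,0,-1]]}}

```text
clock: 15.92
position: [0.5164, 0.1469, 0.0905]
ee_rot: [0.999, -0.002, 0.032, 0.0]
ft_force: [-0.6, -0.3, -2.3]
grip_width: 0.239
grasp_force: 108.3
```

Call:
{"api": "jog_arm", "payload": {"increments": [[-0.002,0,-0.006,0,0.01,0,-1],[-0.004,0,-0.014,0,0.02,0,-1],[-0.007,0,-0.022,0,0.02,0,-1],[-0.01,0,-0.028,0,0.02,0,-1],[-0.012,0,-0.03,0,0.02,0,-1]]}}

```text
clock: 16.33
position: [0.5036, 0.1474, 0.1211]
ee_rot: [0.999, -0.002, 0.042, -0.0]
ft_force: [1.2, 0.7, -3.1]
grip_width: 0.242
grasp_force: 108.3
```

```bash
python3 - <<'E'
from h import *
o=st(); togo([490,-172,145],Rt(-.028,-.08),o)
s=grab("scene"); print(tray(s,(180,155,285,257))); dark(s)
s=s; W=cloud(s)*1000; h=s["color"].astype(int); m=(W[...,0]>500)&(W[...,0]<687)&(W[...,1]>90)&(W[...,1]<205)&(h.max(2)<75)&(W[...,2]>50)&(W[...,2]<90); b=W[m]; print(len(b),rect(b[:,:2]/1000), np.percentile(b[:,0],[1,99]),np.percentile(b[:,1],[1,99]))
E
```

```text
t 16.33 p [503.6 147.4 121.1] ypr [-0.004  -0.0847  0.0006] q [ 0.19  0.25 -0.65  1.92  0.22  0.96 -2.13] F [ 1.2  0.7 -3.1] T [ 0.03  0.26 -0.02] w 0.242 gf 108.3
togo mm [-10.2 319.4 -25. ] rot [-0.0025 -0.0047  0.0239] | len 320.5
(array([ 6.115354e+02, -2.192720e+02, -2.900000e-02]), np.float64(1235.4))
n 1097 x pct [-46. -42.  45.  48.] y [-44. -41.  35.  39.] z [ 7. 11. 14.]
 plane [0.000e+00 8.000e-03 1.068e+01] [ 11.8   1.1 120.7  93.6   2.1]
1872 [611.3 150.5 117.9  90.7   0. ] [569.17491347 668.71244242] [106.69267572 195.05706706]
```

Call:
{"api": "jog_arm", "payload": {"increments": [[0,0.006,-0.003,0,0,0,-1],[-0.001,0.018,-0.006,0,0,0.002,-1],[-0.002,0.036,-0.01,0,0,0.004,-1],[-0.003,0.06,-0.014,0,0,0.006,-1],[-0.004,0.088,-0.018,0,0,0.008,-1]]}}

```text
clock: 16.8
position: [0.4973, 0.0588, 0.1372]
ee_rot: [0.999, -0.005, 0.041, -0.001]
ft_force: [0.8, -0.6, -2.5]
grip_width: 0.238
grasp_force: 108.3
```

Call:
{"api": "jog_arm", "payload": {"increments": [[-0.001,0.03,-0.003,0,0,0.002,-1],[-0.002,0.06,-0.005,0,0,0.004,-1],[-0.003,0.09,-0.006,0,0,0.006,-1],[-0.004,0.12,-0.007,0,0,0.008,-1],[-0.005,0.148,-0.007,0,0,0.01,-1]]}}

```text
clock: 17.22
position: [0.4897, -0.0911, 0.1437]
ee_rot: [0.999, -0.011, 0.041, -0.0]
ft_force: [0.5, 0.7, -2.5]
grip_width: 0.242
grasp_force: 108.3
```

Call:
{"api": "jog_arm", "payload": {"increments": [[0,0.026,0,0,0,0.002,-1],[0,0.048,0,0,0,0.004,-1],[0,0.066,0,0,0,0.006,-1],[0,0.078,0,0,0,0.006,-1],[0,0.083,0,0,0,0.006,-1]]}}

```text
clock: 17.63
position: [0.4879, -0.174, 0.1431]
ee_rot: [0.999, -0.015, 0.041, -0.001]
ft_force: [0.4, 0.4, -2.9]
grip_width: 0.243
grasp_force: 108.3
```

```bash
python3 - <<'E'
from h import *
o=st(); togo([490,-177,145],Rt(-.028,-.08),o);togo([516,-177,113],Rt(-.028,.2),o)
s=grab("scene"); np.savez("scene12.npz",**s); print(tray(s,(180,155,285,257)))
W=cloud(s)*1000; h=s["color"].astype(int); m=(W[...,0]>500)&(W[...,0]<687)&(W[...,1]>-235)&(W[...,1]<-105)&(h.max(2)<75)&(W[...,2]>75)&(W[...,2]<115); b=W[m]; print(len(b),rect(b[:,:2]/1000), np.percentile(b[:,0],[1,99]),np.percentile(b[:,1],[1,99]))
E
```

```text
t 17.63 p [ 487.9 -174.   143.1] ypr [-0.0308 -0.0824  0.0023] q [ 0.65  0.17 -0.42  1.92  0.06  0.98 -1.39] F [ 0.4  0.4 -2.9] T [0.01 0.26 0.04] w 0.243 gf 108.3
togo mm [ 2.4  3.  -1.7] rot [-0.0021 -0.0024 -0.0027] | len 4.1
togo mm [25.6  2.2 32.3] rot [-0.0024 -0.2824 -0.0024] | len 41.3
(array([ 6.115123e+02, -2.195048e+02, -2.810000e-02]), np.float64(1977.0))
1382 [ 593.6 -173.4   94.6  119.7   88.6] [541.41824723 652.58970949] [-217.67869782 -127.96645532]
```

Call:
{"api": "jog_arm", "payload": {"increments": [[0.004,0.001,0.003,0,-0.04,0,-1],[0.009,0.002,0.008,0,-0.09,0,-1],[0.015,0.002,0.016,0,-0.15,0,-1],[0.021,0.002,0.025,0,-0.21,-0.001,-1],[0.025,0.002,0.031,-0.002,-0.26,-0.002,-1]]}}

```text
clock: 18.1
position: [0.5166, -0.173, 0.114]
ee_rot: [0.996, -0.012, -0.09, -0.002]
ft_force: [-0.6, 0.3, -3.4]
grip_width: 0.238
grasp_force: 108.3
```

```bash
python3 - <<'E'
from h import *
o=st(); togo([518,-177,113],Rt(-.028,.22),o);togo([551.6,-177.5,136.5],Rt(-.028,.44),o)
E
```

```text
t 18.1 p [ 516.6 -173.   114. ] ypr [-0.0241  0.1797  0.001 ] q [ 0.54  0.43 -0.39  1.68  0.19  1.25 -1.51] F [-0.6  0.3 -3.4] T [-0.02 -0.22 -0.01] w 0.238 gf 108.3
togo mm [1.6 4.  0.7] rot [-0.0002 -0.0403  0.0039] | len 4.3
togo mm [ 30.5   3.6 -28.4] rot [ 2.000e-04 -2.603e-01  3.900e-03] | len 41.8
```

Call:
{"api": "jog_arm", "payload": {"increments": [[0.001,0.002,0.002,0,-0.04,0.002,-1],[0.008,0.003,-0.004,0,-0.095,0.003,-1],[0.015,0.0035,-0.011,0,-0.15,0.004,-1],[0.023,0.0035,-0.019,0,-0.21,0.004,-1],[0.03,0.0035,-0.028,0,-0.26,0.004,-1]]}}

```text
clock: 18.52
position: [0.5508, -0.1773, 0.1367]
ee_rot: [0.976, -0.014, -0.218, -0.003]
ft_force: [-0.7, -1.0, -3.5]
grip_width: 0.241
grasp_force: 108.3
```

```bash
python3 - <<'E'
from h import *
o=st();togo([551.6,-177.5,136.5],Rt(-.028,.44),o); s=grab("scene"); np.savez("scene13.npz",**s); dark(s)
E
```

```text
t 18.52 p [ 550.8 -177.3  136.7] ypr [-2.800e-02  4.405e-01  2.000e-04] q [ 0.43  0.65 -0.35  1.35  0.24  1.62 -1.54] F [-0.7 -1.  -3.5] T [-0.01 -0.33  0.06] w 0.241 gf 108.3
togo mm [ 0.9  0.1 -0.1] rot [-0.0002  0.0005 -0.    ] | len 0.9
n 1293 x pct [-44. -32.  46.  50.] y [-44. -39.  41.  44.] z [10. 36. 57.]
 plane [-0.243 -0.165 38.068] [ -9.4  -2.3 156.8  94.7   3.4]
```

Call:
{"api": "jog_arm", "payload": {"increments": [[-0.0054,0,0.0026,0,0,0,-1],[-0.0127,0,0.006,0,0,0,-1],[-0.02,0,0.0094,0,0,0,-1],[-0.0272,0,0.0128,0,0,0,-1],[-0.0344,0,0.0162,0,0,0,-1]]}}

```text
clock: 18.98
position: [0.5109, -0.1777, 0.137]
ee_rot: [0.976, -0.015, -0.216, -0.003]
ft_force: [0.0, -0.3, -2.3]
grip_width: 0.242
grasp_force: 108.6
```

```bash
python3 - <<'E'
from h import *
o=st(); s=grab("scene"); np.savez("scene14.npz",**s); dark(s)
cv2.imwrite("pics/s14.png",cv2.resize(s["color"][150:260,180:300],None,fx=5,fy=5,interpolation=cv2.INTER_CUBIC)[:,:,::-1])
E
```

```text
t 18.98 p [ 510.9 -177.7  137. ] ypr [-0.0303  0.4359 -0.0011] q [ 0.47  0.57 -0.36  1.48  0.23  1.57 -1.54] F [ 0.  -0.3 -2.3] T [-0.04 -0.64  0.01] w 0.242 gf 108.6
n 1361 x pct [-46. -39.  45.  50.] y [-46. -41.  41.  44.] z [13. 30. 44.]
 plane [-0.233 -0.065 30.327] [ -6.   -1.1 143.8  92.5   0. ]
```

View pics/s14.png

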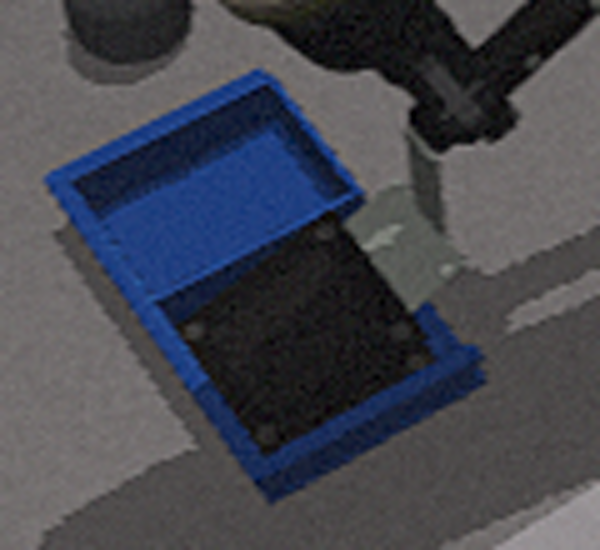

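Call:
{"api": "jog_arm", "payload": {"increments": [[-0.009,0,0.0043,0,0,0,-1],[-0.0181,0,0.0085,0,0,0,-1],[-0.029,0,0.0136,0,0,0,-1],[-0.0398,0,0.0187,0,0,0,-1],[-0.0507,0,0.0235,0,0,0,-1]]}}

```text
clock: 19.45
position: [0.4554, -0.1761, 0.1371]
ee_rot: [0.976, -0.015, -0.216, -0.003]
ft_force: [0.1, -0.0, -1.3]
grip_width: 0.24
grasp_force: 108.7
```

Call:
{"api": "jog_arm", "payload": {"increments": [[-0.015,0,-0.002,0,0.05,0,-1],[-0.035,0,-0.02,0,0.12,0,-1],[-0.05,0,-0.04,0,0.2,0,-1],[-0.055,0,-0.05,0,0.28,0,-1]]}}

```text
clock: 19.78
position: [0.4276, -0.1754, 0.2083]
ee_rot: [0.997, -0.015, -0.075, 0.0]
ft_force: [1.0, -0.2, -1.6]
grip_width: 0.239
grasp_force: 108.7
```

```bash
python3 - <<'E'
from h import *
o=st(); c=grab("scene"); dark(c); t=grab("top"); dark(t); np.savez("scene15.npz",**c); np.savez("top15.npz",**t); print(plates(t,(208,182,332,235)))
togo([400,259,100],Rt(0),o)
E
```

```text
t 19.78 p [ 427.6 -175.4  208.3] ypr [-0.0305  0.1501 -0.0031] q [ 0.63  0.13 -0.4   1.82  0.09  1.34 -1.39] F [ 1.  -0.2 -1.6] T [ 0.03 -0.26 -0.05] w 0.239 gf 108.7
n 1220 x pct [-48. -43.  46.  50.] y [-45. -41.  39.  43.] z [15. 19. 22.]
 plane [ 7.0000e-03 -4.0000e-03  1.8541e+01] [-4.900e+00 -1.000e-01  9.420e+01  1.442e+02  8.810e+01]
n 867 x pct [-46. -38.  47.  51.] y [-42. -38.  42.  44.] z [15. 19. 23.]
 plane [-2.0000e-03  5.0000e-03  1.9113e+01] [  3.1   0.6  89.  101.7  89.1]
[array([615.6, 261.1,  90.2,  99.1,  87. ])]
togo mm [ -24.1 -433.7  111.9] rot [ 0.0008  0.1502 -0.0302] | len 448.6
```

Call:
{"api": "jog_arm", "payload": {"increments": [[-0.001,-0.02,0.008,0,0.02,-0.002,-1],[-0.004,-0.055,0.02,0,0.04,-0.005,-1],[-0.007,-0.093,0.034,0,0.06,-0.007,-1],[-0.009,-0.131,0.048,0,0.08,-0.01,-1],[-0.011,-0.169,0.06,0,0.09,-0.012,-1]]}}

```text
clock: 20.3
position: [0.411, -0.0041, 0.1463]
ee_rot: [0.999, -0.009, -0.034, -0.0]
ft_force: [0.8, 0.0, -1.2]
grip_width: 0.242
grasp_force: 108.6
```

Call:
{"api": "jog_arm", "payload": {"increments": [[-0.001,-0.038,0.005,0,0.01,-0.002,-1],[-0.003,-0.076,0.01,0,0.02,-0.004,-1],[-0.005,-0.114,0.016,0,0.03,-0.006,-1],[-0.007,-0.15,0.022,0,0.04,-0.008,-1],[-0.008,-0.185,0.028,0,0.05,-0.01,-1]]}}

```text
clock: 20.72
position: [0.4047, 0.1815, 0.1197]
ee_rot: [1.0, -0.004, -0.009, -0.0]
ft_force: [0.6, -0.2, -2.1]
grip_width: 0.241
grasp_force: 108.6
```

```bash
python3 - <<'E'
from h import *
o=st(); togo([402,258.5,85],Rt(-.005,.005),o)
E
```

```text
t 20.72 p [404.7 181.5 119.7] ypr [-0.0071  0.0186  0.0004] q [ 0.21  0.14 -0.75  2.03  0.1   1.02 -2.18] F [ 0.6 -0.2 -2.1] T [-0.05 -0.08  0.  ] w 0.241 gf 108.6
togo mm [ -2.6 -77.   34.7] rot [-0.0004  0.0136 -0.0021] | len 84.5
```

Call:
{"api": "jog_arm", "payload": {"increments": [[0,-0.03,0.008,0,0.005,0,-1],[-0.001,-0.055,0.018,0,0.01,0.001,-1],[-0.002,-0.07,0.026,0,0.013,0.002,-1],[-0.003,-0.076,0.032,0,0.013,0.002,-1],[-0.003,-0.077,0.034,0,0.013,0.002,-1]]}}

```text
clock: 21.13
position: [0.4015, 0.2573, 0.0851]
ee_rot: [1.0, -0.004, -0.004, -0.0]
ft_force: [0.5, -0.6, -2.7]
grip_width: 0.236
grasp_force: 108.6
```

```bash
python3 - <<'E'
from h import *
o=st(); togo([402,258.5,75],Rt(-.005,.007),o)
t=grab("top"); print(plates(t,(208,182,332,235)))
E
```

```text
t 21.13 p [401.5 257.3  85.1] ypr [-0.0073  0.0075  0.0003] q [ 0.04  0.28 -0.78  1.99  0.23  0.96 -2.43] F [ 0.5 -0.6 -2.7] T [-0.01  0.   -0.  ] w 0.236 gf 108.6
togo mm [ 0.6 -1.2 10.1] rot [-0.0003  0.0005 -0.0023] | len 10.2
[array([615.5, 261. ,  90.1,  99.1,  87.1])]
```

Call:
{"api": "jog_arm", "payload": {"increments": [[0,0,0.004,0,0,-0.001,-1],[0,-0.001,0.008,0,0,-0.001,-1],[0,-0.001,0.0095,0,-0.001,-0.002,-1],[0,-0.001,0.0098,0,-0.001,-0.002,-1]]}}

```text
clock: 21.52
position: [0.4031, 0.2567, 0.0767]
ee_rot: [1.0, -0.004, -0.003, -0.0]
ft_force: [-0.4, 1.2, -0.9]
grip_width: 0.239
grasp_force: 108.6
```

```bash
python3 - <<'E'
from h import *
o=st(); togo([528,258.5,75.2],Rt(-.005,.007),o)
E
```

```text
t 21.52 p [403.1 256.7  76.7] ypr [-0.009   0.0052  0.0004] q [ 0.04  0.3  -0.77  2.    0.25  0.95 -2.44] F [-0.4  1.2 -0.9] T [ 0.01 -0.04  0.04] w 0.239 gf 108.6
togo mm [124.9  -3.    0.8] rot [-0.0005 -0.0018 -0.004 ] | len 124.9
```

Call:
{"api": "jog_arm", "payload": {"increments": [[0,-0.001,0.001,0,-0.002,-0.002,-1],[0,-0.0015,0.0013,0,-0.002,-0.003,-1],[0,-0.0015,0.0013,0,-0.002,-0.003,-1]]}}

```text
clock: 21.77
position: [0.4033, 0.2591, 0.0759]
ee_rot: [1.0, -0.002, -0.003, -0.001]
ft_force: [0.8, -0.8, -0.9]
grip_width: 0.242
grasp_force: 108.9
```

```bash
python3 - <<'E'
from h import *
o=st(); togo([528,258.5,75.2],Rt(-.005,.007),o)
E
```

```text
t 21.77 p [403.3 259.1  75.9] ypr [-0.0049  0.0062  0.0012] q [ 0.03  0.3  -0.77  1.99  0.25  0.95 -2.44] F [ 0.8 -0.8 -0.9] T [-0.08 -0.25 -0.04] w 0.242 gf 108.9
togo mm [ 1.247e+02 -0.000e+00 -1.000e-01] rot [-0.0012 -0.0008  0.0001] | len 124.7
```

Call:
{"api": "jog_arm", "payload": {"increments": [[0,0,0.0004,0,0,0,-1],[0.004,0,0.0006,-0.001,0,0,-1],[0.012,0,0.0006,-0.001,0,0,-1],[0.021,0,0.0005,-0.001,0,0,-1],[0.03,0,0.0004,-0.001,0,0,-1]]}}

```text
clock: 22.18
position: [0.4342, 0.2591, 0.0754]
ee_rot: [1.0, -0.002, -0.003, -0.0]
ft_force: [-3.2, -0.1, 6.3]
grip_width: 0.244
grasp_force: 109.9
```

Call:
{"api": "jog_arm", "payload": {"increments": [[0.008,0,0,0,0,0,-1],[0.016,0,0,0,0,0,-1],[0.024,0,-0.0002,0,0,0,-1],[0.032,0,-0.0002,0,0,0,-1],[0.04,0,-0.0003,0,0,0,-1]]}}

```text
clock: 22.6
position: [0.4743, 0.259, 0.0754]
ee_rot: [1.0, -0.003, -0.003, -0.0]
ft_force: [-3.1, -1.1, 7.6]
grip_width: 0.239
grasp_force: 109.8
```

Call:
{"api": "jog_arm", "payload": {"increments": [[0.008,0,0,0,0,0,-1],[0.016,0,0,0,0,0,-1],[0.024,0,-0.0002,0,0,0,-1],[0.032,0,-0.0002,0,0,0,-1],[0.038,0,-0.0003,0,0,0,-1]]}}

```text
clock: 23.02
position: [0.5125, 0.2586, 0.0754]
ee_rot: [1.0, -0.003, -0.003, -0.0]
ft_force: [-4.1, 0.1, 8.7]
grip_width: 0.237
grasp_force: 109.9
```

```bash
python3 - <<'E'
from h import *
o=st(); togo([528,258.5,75.0],Rt(-.005,.007),o)
E
```

```text
t 23.02 p [512.5 258.6  75.4] ypr [-0.0055  0.0064  0.0005] q [ 0.01  0.49 -0.69  1.75  0.35  1.03 -2.38] F [-4.1  0.1  8.7] T [-0.13  0.4   0.02] w 0.237 gf 109.9
togo mm [15.5  0.   0.3] rot [-0.0005 -0.0006 -0.0005] | len 15.5
```

Call:
{"api": "jog_arm", "payload": {"increments": [[0.004,0,0,0,0,0,-1],[0.008,0,0,0,0,0,-1],[0.011,0,0,0,0,0,-1],[0.0125,0,0,0,0,0,-1],[0.0135,0,0,0,0,0,-1]]}}

```text
clock: 23.43
position: [0.5256, 0.2587, 0.0754]
ee_rot: [1.0, -0.003, -0.003, -0.0]
ft_force: [-4.5, -0.0, 9.0]
grip_width: 0.236
grasp_force: 110.2
```

```bash
cat >> h.py <<'E'
def blob(s,x0,x1,y0,y1,z0,z1):
    W=cloud(s)*1000; h=s["color"].astype(int); m=(W[...,0]>x0)&(W[...,0]<x1)&(W[...,1]>y0)&(W[...,1]<y1)&(h.max(2)<75)&(W[...,2]>z0)&(W[...,2]<z1); b=W[m]; print(len(b),rect(b[:,:2]/1000),"x",np.percentile(b[:,0],[1,99]).round(),"y",np.percentile(b[:,1],[1,99]).round())
E
python3 - <<'E'
from h import *
o=st(); s=grab("scene"); np.savez("scene16.npz",**s); blob(s,575,687,205,320,12,30)
E
```

```text
t 23.43 p [525.6 258.7  75.4] ypr [-0.0053  0.0064  0.0006] q [ 0.01  0.51 -0.68  1.72  0.36  1.04 -2.37] F [-4.5 -0.   9. ] T [-0.09  0.35 -0.02] w 0.236 gf 110.2
2015 [6.320e+02 2.591e+02 1.084e+02 8.980e+01 3.000e-01] x [581. 685.] y [215. 303.]
```

Call:
{"api": "jog_arm", "payload": {"increments": [[0,0,-0.001,0,0.01,0,-1],[-0.002,0,-0.003,0,0.03,0,-1],[-0.004,0,-0.006,0,0.05,0,-1],[-0.006,0,-0.01,0,0.06,0,-1],[-0.008,0,-0.015,0,0.07,0,-1]]}}

```text
clock: 23.9
position: [0.5157, 0.2582, 0.0899]
ee_rot: [0.999, -0.002, 0.032, 0.0]
ft_force: [0.3, -0.4, -3.6]
grip_width: 0.241
grasp_force: 108.5
```

Call:
{"api": "jog_arm", "payload": {"increments": [[-0.002,0,-0.006,0,0.01,0,-1],[-0.004,0,-0.014,0,0.02,0,-1],[-0.007,0,-0.022,0,0.02,0,-1],[-0.01,0,-0.028,0,0.02,0,-1],[-0.012,0,-0.03,0,0.02,0,-1]]}}

```text
clock: 24.32
position: [0.5027, 0.259, 0.1208]
ee_rot: [0.999, -0.002, 0.042, -0.0]
ft_force: [-0.2, 0.7, -3.3]
grip_width: 0.24
grasp_force: 108.4
```

```bash
python3 - <<'E'
from h import *
o=st(); togo([490,-173,152],Rt(-.028,-.08),o)
s=grab("scene"); blob(s,550,687,205,320,40,95)
E
```

```text
t 24.32 p [502.7 259.  120.8] ypr [-0.0047 -0.0847  0.0006] q [ 0.03  0.36 -0.71  1.81  0.34  1.01 -2.39] F [-0.2  0.7 -3.3] T [0.01 0.28 0.02] w 0.24 gf 108.4
togo mm [ -8.  432.  -32.3] rot [-0.0025 -0.0047  0.0233] | len 433.3
2158 [6.098e+02 2.594e+02 1.191e+02 9.030e+01 4.000e-01] x [556. 668.] y [216. 304.]
```

Call:
{"api": "jog_arm", "payload": {"increments": [[0,0.006,-0.003,0,0,0,-1],[-0.001,0.018,-0.006,0,0,0.001,-1],[-0.002,0.036,-0.01,0,0,0.003,-1],[-0.002,0.06,-0.014,0,0,0.004,-1],[-0.003,0.088,-0.018,0,0,0.006,-1]]}}

```text
clock: 24.78
position: [0.4974, 0.1702, 0.1368]
ee_rot: [0.999, -0.005, 0.041, -0.0]
ft_force: [0.3, -0.0, -3.7]
grip_width: 0.238
grasp_force: 108.5
```

Call:
{"api": "jog_arm", "payload": {"increments": [[0,0.032,-0.003,0,0,0.002,-1],[-0.001,0.064,-0.006,0,0,0.004,-1],[-0.001,0.096,-0.009,0,0,0.005,-1],[-0.002,0.128,-0.012,0,0,0.007,-1],[-0.003,0.16,-0.014,0,0,0.009,-1]]}}

```text
clock: 25.2
position: [0.4914, 0.0085, 0.1507]
ee_rot: [0.999, -0.01, 0.042, -0.0]
ft_force: [0.8, -0.2, -3.9]
grip_width: 0.238
grasp_force: 108.5
```

Call:
{"api": "jog_arm", "payload": {"increments": [[0,0.032,0,0,0,0.002,-1],[0,0.064,0,0,0,0.004,-1],[-0.001,0.092,0,0,0,0.005,-1],[-0.001,0.114,0,0,0,0.006,-1],[-0.001,0.132,0,0,0,0.006,-1]]}}

```text
clock: 25.62
position: [0.4874, -0.1242, 0.15]
ee_rot: [0.999, -0.014, 0.041, -0.0]
ft_force: [0.5, 0.7, -3.4]
grip_width: 0.237
grasp_force: 108.5
```

Call:
{"api": "jog_arm", "payload": {"increments": [[0,0.016,0,0,0,0.001,-1],[0,0.03,0,0,0,0.002,-1],[0,0.04,0,0,0,0.002,-1],[0,0.047,0,0,0,0.002,-1],[0,0.05,0,0,0,0.002,-1]]}}

```text
clock: 26.03
position: [0.4867, -0.1723, 0.15]
ee_rot: [0.999, -0.014, 0.041, -0.0]
ft_force: [-0.0, 0.3, -3.7]
grip_width: 0.237
grasp_force: 108.5
```

```bash
python3 - <<'E'
from h import *
o=st(); togo([490,-173,152],Rt(-.028,-.08),o);togo([516,-173,121],Rt(-.028,.2),o)
s=grab("scene"); np.savez("scene17.npz",**s); print(tray(s,(180,155,285,257)))
blob(s,500,687,-235,-105,75,120)
E
```

```text
t 26.03 p [ 486.7 -172.3  150. ] ypr [-0.029  -0.0826  0.002 ] q [ 0.7   0.17 -0.47  1.92  0.07  1.   -1.39] F [-0.   0.3 -3.7] T [-0.01  0.29 -0.04] w 0.237 gf 108.5
togo mm [ 3.5  0.6 -1.7] rot [-0.0019 -0.0026 -0.001 ] | len 4.0
togo mm [26.9 -0.1 31.3] rot [-0.002  -0.2826 -0.0007] | len 41.2
(array([ 6.115987e+02, -2.192795e+02, -2.980000e-02]), np.float64(2038.7))
1400 [ 593.4 -172.9   93.5  117.7   89.9] x [541. 651.] y [-218. -128.]
```

Call:
{"api": "jog_arm", "payload": {"increments": [[0.004,0.001,0.003,0,-0.04,0,-1],[0.009,0.002,0.008,0,-0.09,0,-1],[0.015,0.003,0.016,0,-0.15,0,-1],[0.021,0.003,0.024,0,-0.21,0,-1],[0.026,0.003,0.03,-0.002,-0.26,0,-1]]}}

```text
clock: 26.5
position: [0.516, -0.1742, 0.1219]
ee_rot: [0.996, -0.013, -0.09, -0.001]
ft_force: [-0.1, 0.5, -3.4]
grip_width: 0.238
grasp_force: 108.5
```

```bash
python3 - <<'E'
from h import *
o=st(); togo([518,-175.5,121],Rt(-.028,.22),o);togo([551.6,-176,144.5],Rt(-.028,.44),o)
E
```

```text
t 26.5 p [ 516.  -174.2  121.9] ypr [-2.670e-02  1.796e-01  1.000e-04] q [ 0.57  0.43 -0.44  1.67  0.21  1.27 -1.52] F [-0.1  0.5 -3.4] T [ 0.05 -0.19  0.02] w 0.238 gf 108.5
togo mm [2.2 1.3 0.6] rot [ 0.0002 -0.0404  0.0013] | len 2.6
togo mm [ 31.1   0.9 -28.6] rot [ 0.0003 -0.2604  0.0013] | len 42.2
```

Call:
{"api": "jog_arm", "payload": {"increments": [[0.002,0.001,0.002,0,-0.04,0,-1],[0.008,0.001,-0.004,0,-0.095,0.001,-1],[0.015,0.001,-0.011,0,-0.15,0.001,-1],[0.023,0.001,-0.019,0,-0.21,0.001,-1],[0.031,0.001,-0.028,0,-0.26,0.001,-1]]}}

```text
clock: 26.92
position: [0.5511, -0.176, 0.1445]
ee_rot: [0.976, -0.013, -0.218, -0.003]
ft_force: [-0.8, 1.1, -3.5]
grip_width: 0.237
grasp_force: 108.4
```

```bash
python3 - <<'E'
from h import *
o=st();togo([551.6,-176,144.5],Rt(-.028,.44),o); s=grab("scene"); np.savez("scene18.npz",**s); dark(s)
E
```

```text
t 26.92 p [ 551.1 -176.   144.5] ypr [-2.740e-02  4.405e-01  2.000e-04] q [ 0.45  0.65 -0.4   1.34  0.26  1.64 -1.56] F [-0.8  1.1 -3.5] T [-0.02 -0.26  0.02] w 0.237 gf 108.4
togo mm [ 0.4  0.  -0.2] rot [0.     0.0005 0.0005] | len 0.5
n 1184 x pct [-46. -35.  49.  66.] y [-44. -39.  42.  44.] z [17. 38. 58.]
 plane [-0.092 -0.188 40.124] [ -8.3  -2.1 160.2  97.5   2.3]
```

Call:
{"api": "jog_arm", "payload": {"increments": [[-0.0054,0,0.0026,0,0,0,-1],[-0.0127,0,0.006,0,0,0,-1],[-0.02,0,0.0094,0,0,0,-1],[-0.0272,0,0.0128,0,0,0,-1],[-0.0344,0,0.0162,0,0,0,-1]]}}

```text
clock: 27.38
position: [0.5114, -0.176, 0.1447]
ee_rot: [0.976, -0.014, -0.216, -0.003]
ft_force: [0.4, -0.0, -2.8]
grip_width: 0.236
grasp_force: 108.8
```

```bash
python3 - <<'E'
from h import *
o=st(); s=grab("scene"); dark(s); W=cloud(s)*1000
E
```

```text
t 27.38 p [ 511.4 -176.   144.7] ypr [-0.0292  0.4359 -0.0009] q [ 0.49  0.57 -0.4   1.47  0.24  1.59 -1.55] F [ 0.4 -0.  -2.8] T [ 0.   -0.61 -0.03] w 0.236 gf 108.8
n 1464 x pct [-45. -40.  47.  52.] y [-45. -40.  42.  45.] z [18. 37. 51.]
 plane [-0.218 -0.102 37.4  ] [  1.4  -0.6 179.3  94.4   1.4]
```

Plate 3 sits against the far wall; withdraw the rest of the way.

Call:
{"api": "jog_arm", "payload": {"increments": [[-0.009,0,0.0043,0,0,0,-1],[-0.0181,0,0.0085,0,0,0,-1],[-0.029,0,0.0136,0,0,0,-1],[-0.0398,0,0.0187,0,0,0,-1],[-0.0507,0,0.0235,0,0,0,-1]]}}

```text
clock: 27.85
position: [0.4559, -0.1743, 0.1447]
ee_rot: [0.976, -0.014, -0.216, -0.003]
ft_force: [0.7, -1.0, -2.5]
grip_width: 0.24
grasp_force: 108.9
```

Call:
{"api": "jog_arm", "payload": {"increments": [[-0.015,0,-0.002,0,0.05,0,-1],[-0.035,0,-0.02,0,0.12,0,-1],[-0.05,0,-0.03,0,0.2,0,-1],[-0.055,0,-0.035,0,0.28,0,-1]]}}

```text
clock: 28.18
position: [0.4215, -0.1736, 0.2018]
ee_rot: [0.997, -0.015, -0.075, 0.0]
ft_force: [0.4, 0.1, -1.9]
grip_width: 0.24
grasp_force: 108.8
```

```bash
python3 - <<'E'
from h import *
o=st(); c=grab("scene"); dark(c); t=grab("top"); dark(t); np.savez("scene19.npz",**c); np.savez("top19.npz",**t)
togo([384.1,-304,150],Ro.from_quat([.94,-.34,.001,0]),o)
cv2.imwrite("pics/s19.png",cv2.resize(c["color"][150:260,180:300],None,fx=5,fy=5,interpolation=cv2.INTER_CUBIC)[:,:,::-1])
E
```

```text
t 28.18 p [ 421.5 -173.6  201.8] ypr [-0.0294  0.1504 -0.0028] q [ 0.68  0.13 -0.44  1.84  0.09  1.33 -1.39] F [ 0.4  0.1 -1.9] T [ 0.04 -0.25 -0.01] w 0.24 gf 108.8
n 1318 x pct [-47. -43.  47.  51.] y [-45. -41.  42.  44.] z [22. 27. 30.]
 plane [ 7.0000e-03 -1.7000e-02  2.6238e+01] [ -8.1  -0.7  92.8 149.   89.7]
n 950 x pct [-48. -37.  47.  51.] y [-43. -37.  42.  45.] z [22. 27. 31.]
 plane [-8.0000e-03 -4.0000e-03  2.6974e+01] [  2.1  -0.4 100.2  90.4   1.9]
togo mm [-25.4 131.3  56.6] rot [0.0527 0.146  0.6637] | len 145.2
```

View pics/s19.png

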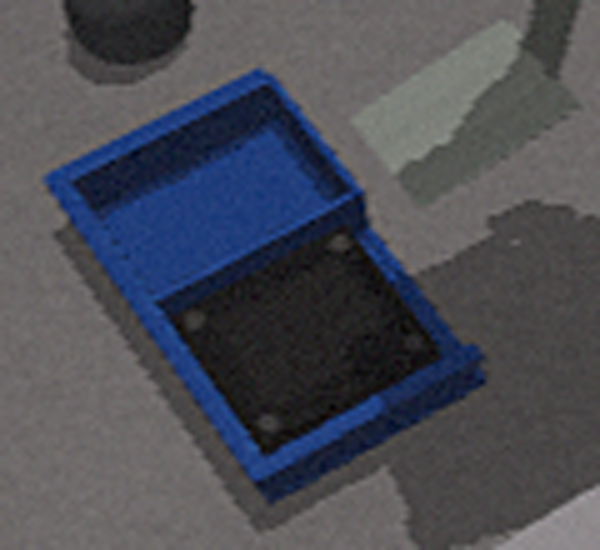

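Call:
{"api": "jog_arm", "payload": {"increments": [[-0.004,0.02,0.008,0.008,0.022,0.1,-1],[-0.008,0.045,0.017,0.016,0.044,0.2,-1],[-0.013,0.07,0.028,0.024,0.066,0.3,-1],[-0.018,0.095,0.04,0.033,0.091,0.415,-1],[-0.022,0.115,0.05,0.042,0.115,0.525,-1]]}}

```text
clock: 28.7
position: [0.3878, -0.2889, 0.1521]
ee_rot: [0.961, -0.277, -0.02, -0.0]
ft_force: [0.3, -0.7, -2.4]
grip_width: 0.235
grasp_force: 109.0
```

```bash
python3 - <<'E'
from h import *
o=st(); togo([384.3,-304,125],Rt(-.6941,0),o)
E
```

```text
t 28.7 p [ 387.8 -288.9  152.1] ypr [-0.5618  0.0389 -0.0102] q [ 0.82  0.16 -0.3   1.91  0.06  1.12 -1.64] F [ 0.3 -0.7 -2.4] T [-0.07 -0.04 -0.05] w 0.235 gf 109.0
togo mm [ 6.1 14.4 27. ] rot [0.0128 0.0381 0.1325] | len 31.2
```

Call:
{"api": "jog_arm", "payload": {"increments": [[0.003,0.007,0.007,0.006,0.018,0.066,-1],[0.005,0.012,0.016,0.012,0.034,0.12,-1],[0.006,0.014,0.024,0.013,0.038,0.132,-1],[0.006,0.0144,0.027,0.013,0.038,0.1325,-1],[0.006,0.0144,0.027,0.013,0.038,0.1325,-1]]}}

```text
clock: 29.12
position: [0.3852, -0.3016, 0.1253]
ee_rot: [0.942, -0.336, -0.001, -0.001]
ft_force: [0.3, -0.5, -2.1]
grip_width: 0.239
grasp_force: 109.0
```

```bash
python3 - <<'E'
from h import *
o=st(); togo([384.3,-304,67],Rt(-.6941,0),o)
E
```

```text
t 29.12 p [ 385.2 -301.6  125.3] ypr [-0.6851  0.0016  0.0009] q [ 0.83  0.17 -0.28  1.95  0.05  1.02 -1.73] F [ 0.3 -0.5 -2.1] T [-0.01  0.03  0.04] w 0.239 gf 109.0
togo mm [ 0.9  2.5 58.3] rot [-0.0009  0.0016  0.009 ] | len 58.3
```

Call:
{"api": "jog_arm", "payload": {"increments": [[0.0005,0.001,0.01,0,0.002,0.003,-1],[0.0005,0.002,0.025,0,0.002,0.006,-1],[0.0005,0.002,0.04,0,0.002,0.006,-1],[0.0005,0.002,0.05,0,0.002,0.006,-1],[0.0005,0.002,0.055,0,0.002,0.006,-1]]}}

```text
clock: 29.53
position: [0.3845, -0.3036, 0.0701]
ee_rot: [0.941, -0.339, 0.001, -0.0]
ft_force: [-0.0, 0.6, -1.5]
grip_width: 0.239
grasp_force: 109.0
```

```bash
python3 - <<'E'
from h import *
o=st(); togo([384.3,-304,65.4],Rt(-.6941,0),o)
E
```

```text
t 29.53 p [ 384.5 -303.6   70.1] ypr [-0.6923 -0.0019  0.0012] q [ 0.82  0.25 -0.27  2.    0.08  0.9  -1.75] F [-0.   0.6 -1.5] T [ 0.   -0.01  0.05] w 0.239 gf 109.0
togo mm [0.1 0.4 4.7] rot [-0.0012 -0.0019  0.0018] | len 4.7
```

Call:
{"api": "jog_arm", "payload": {"increments": [[0,0,0.002,0,-0.002,0.001,-1],[0,0,0.004,0,-0.002,0.001,-1],[0,0,0.005,0,-0.002,0.001,-1],[0,0,0.005,0,-0.002,0.001,-1]]}}

```text
clock: 29.87
position: [0.3851, -0.3046, 0.0669]
ee_rot: [0.94, -0.34, 0.001, -0.0]
ft_force: [-0.4, 0.5, -1.6]
grip_width: 0.239
grasp_force: 109.0
```

```bash
python3 - <<'E'
from h import *
o=st()
E
```

```text
t 29.87 p [ 385.1 -304.6   66.9] ypr [-0.6944 -0.0027  0.0013] q [ 0.82  0.26 -0.27  2.    0.09  0.89 -1.76] F [-0.4  0.5 -1.6] T [-0.01  0.04 -0.04] w 0.239 gf 109.0
```

Call:
{"api": "jog_arm", "payload": {"increments": [[0,0,0.001,0,0,0,-1],[0,0,0.0015,0,0,0,-1],[0,0,0.0018,0,0,0,-1],[0,0,0.0018,0,0,0,-1]]}}

```text
clock: 30.2
position: [0.385, -0.3046, 0.0654]
ee_rot: [0.94, -0.34, 0.001, -0.0]
ft_force: [-1.6, 2.1, 5.3]
grip_width: 0.239
grasp_force: 110.1
```

```bash
python3 - <<'E'
from h import *
o=st()
E
```

```text
t 30.2 p [ 385.  -304.6   65.4] ypr [-0.6946 -0.0026  0.0011] q [ 0.82  0.26 -0.27  2.    0.09  0.89 -1.76] F [-1.6  2.1  5.3] T [ 0.27  0.43 -0.  ] w 0.239 gf 110.1
```

Call:
{"api": "jog_arm", "payload": {"increments": [[0,0,0,0,0,0,-0.3],[0,0,0,0,0,0,0.2],[0,0,0,0,0,0,0.7],[0,0,0,0,0,0,1],[0,0,0,0,0,0,1]]}}

```text
clock: 30.62
position: [0.3848, -0.3045, 0.0648]
ee_rot: [0.94, -0.34, 0.001, -0.0]
ft_force: [-0.8, -0.2, -0.3]
grip_width: 0.898
grasp_force: 0.0
```

Call:
{"api": "jog_arm", "payload": {"increments": [[0,0,-0.01,0,0,0,1],[0,0,-0.035,0,0,0,1],[0,0,-0.07,0,0,0,1],[0,0,-0.105,0,0,0,1],[0,0,-0.14,0,0,0,1]]}}

```text
clock: 31.03
position: [0.3842, -0.304, 0.2071]
ee_rot: [0.94, -0.34, 0.001, -0.0]
ft_force: [0.6, -1.4, 0.0]
grip_width: 1.002
grasp_force: 0.0
```

```bash
cat >> h.py <<'E'
from scipy.optimize import least_squares
def cup(c,ctr=(.47,.41)):
    W=cloud(c); r=np.hypot(W[...,0]-ctr[0],W[...,1]-ctr[1]); m=(r<.1)&(W[...,2]>.045)&(W[...,2]<.075); b=W[m]*1000
    f=lambda p:np.hypot(b[:,0]-p[0],b[:,1]-p[1])-46.5
    p=least_squares(f,np.array(ctr)*1000,loss="soft_l1",f_scale=3).x; rr=np.hypot(b[:,0]-p[0],b[:,1]-p[1])
    g=b[(rr>66)&(rr<86)]; q=np.median(g[:,:2],0) if len(g)>4 else [0,0]
    print("cup",p.round(1),"n",len(b),"grip n",len(g),np.round(q,1),"yaw",round(float(np.arctan2(q[1]-p[1],q[0]-p[0])),3),"r",round(float(np.hypot(*(q-p))),1),"med rim resid",round(float(np.median(rr)),1))
    return b
E
python3 - <<'E'
from h import *
o=st()
for n in("top","scene"):
    c=grab(n); np.savez(n+"20.npz",**c); u=180,258
    if n=="top": ctr=ray(c,180,260,.065)[:2]
    print(ctr); b=cup(c,ctr)
c=np.load("top20.npz"); d=np.load("scene20.npz")
cv2.imwrite("pics/cup.png",np.hstack([cv2.resize(c["color"][225:290,145:215],None,fx=5.5,fy=5.5,interpolation=cv2.INTER_CUBIC),cv2.resize(d["color"][320:402,415:485],None,fx=5.5,fy=5.5,interpolation=cv2.INTER_CUBIC)[:357]])[:,:,::-1])
E
```

```text
t 31.03 p [ 384.2 -304.   207.1] ypr [-0.6943 -0.0021  0.0014] q [ 0.84  0.08 -0.27  1.86  0.02  1.19 -1.71] F [ 0.6 -1.4  0. ] T [-0.09 -0.02  0.04] w 1.002 gf 0.0
[0.45763757 0.37660764]
cup [459.5 378.6] n 345 grip n 29 [511.1 431.4] yaw 0.797 r 73.8 med rim resid 45.1
[0.45763757 0.37660764]
cup [463.3 380.2] n 658 grip n 64 [515.9 432.7] yaw 0.785 r 74.2 med rim resid 46.1Traceback (most recent call last):
  File "<stdin>", line 8, in <module>
    return _nx.concatenate(arrs, 1, dtype=dtype, casting=casting)
           ~~~~~~~~~~~~~~~^^^^^^^^^^^^^^^^^^^^^^^^^^^^^^^^^^^^^^^
ValueError: all the input array dimensions except for the concatenation axis must match exactly, but along dimension 0, the array at index 0 has size 358 and the array at index 1 has size 357
```

Call:
{"api": "jog_arm", "payload": {"increments": [[0,0,-0.005,-0.1,0,0,1],[0,0,-0.01,-0.2,0,0,1],[0,0,-0.02,-0.3,0,0,1]]}}

```text
clock: 31.38
position: [0.3841, -0.3048, 0.2257]
ee_rot: [0.929, -0.337, -0.05, 0.143]
ft_force: [-0.4, 0.4, -1.6]
grip_width: 0.998
grasp_force: 0.0
```

```bash
cat >> h.py <<'E'
def plan(pos,R,n,o=None,calls=None):
    """split the way to a goal into n equal rows; print per call (5 rows) the end shift/turn in tool axes at that call's start"""
    o=o or get_obs(); p0=o["position"]*1000; R0=Ro.from_quat(o["ee_rot"]); p1=np.array(pos,float); rv=(R0.inv()*R).as_rotvec()
    if isinstance(n,tuple): n,rv=n   # explicit turn
    P=lambda k:(p0+(p1-p0)*k/n, R0*Ro.from_rotvec(np.array(rv)*k/n))
    for k in range(0,n,5):
        e=min(k+5,n); a,b=P(k),P(e); print(e-k,"rows: shift mm",a[1].inv().apply(b[0]-a[0]).round(1),"turn",(a[1].inv()*b[1]).as_rotvec().round(3))
E
python3 - <<'E'
from h import *
o=st()
t=np.load("top20.npz"); s=np.load("scene20.npz")
for c in(t,s):
    W=cloud(c)*1000; m=(W[...,0]>520)&(W[...,0]<680)&(W[...,1]>-480)&(W[...,1]<-335)&(W[...,2]>58)&(W[...,2]<80); b=W[m]; print("jar",len(b),rect(b[:,:2]/1000),np.median(b,0))
print(tray(t,(345,168,450,240)),tray(s,(180,155,285,257)))
plan([512,432,220],Rt(3.93),(38,[0,0,-4.624]),dict(o,ee_rot=Rt(-.694).as_quat()))
E
```

```text
t 31.38 p [ 384.1 -304.8  225.7] ypr [-0.6961 -0.004  -0.3037] q [ 0.71  0.11 -0.34  1.83  0.34  1.32 -2.  ] F [-0.4  0.4 -1.6] T [ 0.3  -0.19  0.02] w 0.998 gf 0.0
jar 389 [ 576.3 -419.6   58.2   58.2   80.7] [ 575.59674761 -418.46361212   68.59678892]
jar 361 [ 577.3 -421.    59.8   58.3   37.7] [ 578.6688792  -417.57882321   67.89479061]
(array([ 6.157618e+02, -2.191034e+02, -2.870000e-02]), np.float64(1348.8)) (array([ 6.115354e+02, -2.192720e+02, -2.900000e-02]), np.float64(1436.7))
5 rows: shift mm [-49.1 -85.3   0.7] turn [-0.     0.    -0.608]
5 rows: shift mm [  8.5 -98.    0.7] turn [ 0.     0.    -0.608]
5 rows: shift mm [ 63.  -75.6   0.7] turn [-0.    -0.    -0.608]
5 rows: shift mm [ 94.9 -26.    0.7] turn [ 0.     0.    -0.608]
5 rows: shift mm [92.7 32.9  0.7] turn [ 0.    -0.    -0.608]
5 rows: shift mm [57.3 80.   0.7] turn [-0.     0.    -0.608]
5 rows: shift mm [ 1.3 98.4  0.7] turn [ 0.     0.    -0.608]
3 rows: shift mm [-33.1  48.9   0.4] turn [ 0.     0.    -0.365]
```

Call:
{"api": "jog_arm", "payload": {"increments": [[0,0,0,0.1,0,0,1],[0,0,0,0.2,0,0,1],[0,0,0,0.302,0,0,1]]}}

```text
clock: 31.63
position: [0.3858, -0.3035, 0.2258]
ee_rot: [0.941, -0.339, 0.003, -0.003]
ft_force: [0.6, 0.1, -1.0]
grip_width: 0.997
grasp_force: 0.0
```

Call:
{"api": "jog_arm", "payload": {"increments": [[-0.01,-0.017,0,0,0,-0.12,1],[-0.02,-0.034,0,0,0,-0.24,1],[-0.03,-0.051,0,0,0,-0.36,1],[-0.04,-0.068,0,0,0,-0.48,1],[-0.05,-0.085,0,0,0,-0.608,1]]}}

```text
clock: 32.05
position: [0.4003, -0.2061, 0.2253]
ee_rot: [0.999, -0.042, 0.002, -0.001]
ft_force: [0.8, 0.6, -0.5]
grip_width: 1.002
grasp_force: 0.0
```

Call:
{"api": "jog_arm", "payload": {"increments": [[0.002,-0.02,0,0,0,-0.12,1],[0.003,-0.04,0,0,0,-0.24,1],[0.005,-0.06,0,0,0,-0.36,1],[0.007,-0.08,0,0,0,-0.48,1],[0.008,-0.098,0,0,0,-0.608,1]]}}

```text
clock: 32.47
position: [0.4173, -0.1088, 0.2255]
ee_rot: [0.966, 0.258, 0.002, 0.0]
ft_force: [0.6, 0.1, -0.6]
grip_width: 0.998
grasp_force: 0.0
```

Call:
{"api": "jog_arm", "payload": {"increments": [[0.012,-0.015,0,0,0,-0.12,1],[0.025,-0.03,0,0,0,-0.24,1],[0.038,-0.045,0,0,0,-0.36,1],[0.05,-0.06,0,0,0,-0.48,1],[0.063,-0.075,0,0,0,-0.608,1]]}}

```text
clock: 32.88
position: [0.4348, -0.0129, 0.2256]
ee_rot: [0.846, 0.534, 0.002, 0.001]
ft_force: [0.1, -0.2, -0.2]
grip_width: 0.997
grasp_force: 0.0
```

Call:
{"api": "jog_arm", "payload": {"increments": [[0.019,-0.005,0,0,0,-0.12,1],[0.038,-0.01,0,0,0,-0.24,1],[0.057,-0.015,0,0,0,-0.36,1],[0.076,-0.02,0,0,0,-0.48,1],[0.095,-0.026,0,0,0,-0.608,1]]}}

```text
clock: 33.3
position: [0.453, 0.0839, 0.2258]
ee_rot: [0.648, 0.761, 0.002, 0.001]
ft_force: [0.6, -0.6, -0.2]
grip_width: 1.003
grasp_force: 0.0
```

```bash
python3 - <<'E'
from h import *
o=st(); c=(Ro.from_quat(o["ee_rot"])*Ro.from_euler("x",-np.pi)).as_euler("ZYX")[0]; print(3.93-c-2*np.pi*(3.93-c>np.pi*1.2))
plan([515,433,170],Rt(3.93),(18,[0,0,-(3.93-c) if c>0 else -(3.93-c-2*np.pi)]),o)
for n in("top","scene"): cup(grab(n),(.461,.379))
E
```

```text
t 33.3 p [453.   83.9 225.8] ypr [ 1.7312e+00 -3.0000e-04 -4.1000e-03] q [ 0.41  0.02 -0.69  1.89  0.02  1.23 -0.13] F [ 0.6 -0.6 -0.2] T [-0.01 -0.04 -0.  ] w 1.003 gf 0.0
2.198757620376299
5 rows: shift mm [93.  32.4 15.7] turn [-0.     0.    -0.611]
5 rows: shift mm [57.6 79.9 15.7] turn [ 0.     0.    -0.611]
5 rows: shift mm [ 1.3 98.5 15.7] turn [ 0.    -0.    -0.611]
3 rows: shift mm [-33.2  48.9   9.4] turn [-0.     0.    -0.366]
cup [459.6 378.5] n 342 grip n 28 [511.8 431.6] yaw 0.794 r 74.4 med rim resid 45.2
cup [463.3 380.2] n 650 grip n 63 [516.1 432.6] yaw 0.782 r 74.4 med rim resid 46.2
```

Call:
{"api": "jog_arm", "payload": {"increments": [[0.018,0.006,0.003,0,0,-0.12,1],[0.037,0.013,0.006,0,0,-0.24,1],[0.056,0.019,0.009,0,0,-0.36,1],[0.074,0.026,0.012,0,0,-0.49,1],[0.093,0.032,0.016,0,0,-0.611,1]]}}

```text
clock: 33.82
position: [0.4707, 0.1799, 0.2099]
ee_rot: [0.391, 0.921, 0.001, 0.002]
ft_force: [1.2, 0.4, 0.5]
grip_width: 1.005
grasp_force: 0.0
```

Call:
{"api": "jog_arm", "payload": {"increments": [[0.012,0.016,0.003,0,0,-0.12,1],[0.023,0.032,0.006,0,0,-0.24,1],[0.035,0.048,0.009,0,0,-0.36,1],[0.046,0.064,0.012,0,0,-0.49,1],[0.058,0.08,0.016,0,0,-0.611,1]]}}

```text
clock: 34.23
position: [0.4884, 0.2771, 0.1939]
ee_rot: [0.096, 0.995, 0.0, 0.002]
ft_force: [0.5, 0.1, 0.1]
grip_width: 1.002
grasp_force: 0.0
```

Call:
{"api": "jog_arm", "payload": {"increments": [[0,0.02,0.003,0,0,-0.12,1],[0.001,0.04,0.006,0,0,-0.24,1],[0.001,0.06,0.009,0,0,-0.36,1],[0.001,0.08,0.012,0,0,-0.49,1],[0.001,0.098,0.016,0,0,-0.611,1]]}}

```text
clock: 34.65
position: [0.5066, 0.3737, 0.178]
ee_rot: [-0.207, 0.978, -0.0, 0.002]
ft_force: [0.2, -0.2, -0.2]
grip_width: 1.003
grasp_force: 0.0
```

Call:
{"api": "jog_arm", "payload": {"increments": [[-0.011,0.016,0.003,0,0,-0.12,1],[-0.022,0.033,0.006,0,0,-0.24,1],[-0.033,0.049,0.009,0,0,-0.366,1],[-0.033,0.049,0.009,0,0,-0.366,1],[-0.033,0.049,0.009,0,0,-0.366,1]]}}

```text
clock: 35.07
position: [0.5164, 0.4317, 0.1686]
ee_rot: [-0.379, 0.925, -0.0, 0.001]
ft_force: [-0.4, -0.3, 0.2]
grip_width: 1.0
grasp_force: 0.0
```

```bash
python3 - <<'E'
from h import *
o=st(); togo([515,433.2,50],Rt(3.93),o)
for n in("top","scene"): cup(grab(n),(.461,.379))
E
```

```text
t 35.07 p [516.4 431.7 168.6] ypr [-2.3633e+00  2.2000e-03  1.1000e-03] q [-0.12  0.7  -0.99  1.39  0.58  1.36  1.23] F [-0.4 -0.3  0.2] T [-0.06  0.03 -0.01] w 1.0 gf 0.0
togo mm [  0.2   2.2 118.6] rot [-0.0011  0.0022 -0.0102] | len 118.6
cup [460.  377.5] n 37 grip n 0 [0 0] yaw -2.454 r 595.0 med rim resid 46.3
cup [464.  381.3] n 362 grip n 58 [516.6 433.2] yaw 0.778 r 73.9 med rim resid 48.3
```

Call:
{"api": "jog_arm", "payload": {"increments": [[0,0.001,0.02,-0.001,0.002,-0.005,1],[0,0.002,0.05,-0.001,0.002,-0.01,1],[0,0.002,0.08,-0.001,0.002,-0.01,1],[0,0.002,0.105,-0.001,0.002,-0.01,1],[0,0.002,0.119,-0.001,0.002,-0.01,1]], "grip_force": 30}}

```text
clock: 35.58
position: [0.5157, 0.4305, 0.0474]
ee_rot: [-0.383, 0.924, -0.001, -0.0]
ft_force: [-0.0, -1.3, -0.1]
grip_width: 1.001
grasp_force: 0.0
```

Call:
{"api": "jog_arm", "payload": {"increments": [[0,0,0,0,0,0,1],[0,0,0,0,0,0,0.5],[0,0,0,0,0,0,0],[0,0,0,0,0,0,-0.4],[0,0,0,0,0,0,-0.6]]}}

```text
clock: 36.0
position: [0.5163, 0.4337, 0.0518]
ee_rot: [-0.385, 0.923, 0.0, 0.002]
ft_force: [-1.0, -0.4, 0.2]
grip_width: 0.455
grasp_force: 0.0
```

Call:
{"api": "jog_arm", "payload": {"increments": [[0,0,0,0,0,0,-0.8],[0,0,0,0,0,0,-1],[0,0,0,0,0,0,-1],[0,0,0,0,0,0,-1],[0,0,0,0,0,0,-1]]}}

```text
clock: 36.42
position: [0.5158, 0.4335, 0.0507]
ee_rot: [-0.385, 0.923, 0.0, 0.001]
ft_force: [0.1, 0.1, 5.1]
grip_width: 0.136
grasp_force: 31.3
```

```bash
python3 - <<'E'
from h import *
o=st()
for n in("top","scene"): cup(grab(n),(.461,.379))
E
```

```text
t 36.42 p [515.8 433.5  50.7] ypr [-2.3518e+00  2.2000e-03  6.0000e-04] q [-0.15  0.81 -0.92  1.48  0.67  1.18  1.19] F [0.1 0.1 5.1] T [-0.07  0.27  0.  ] w 0.136 gf 31.3
cup [461.3 376.7] n 94 grip n 0 [0 0] yaw -2.457 r 595.5 med rim resid 46.6
cup [463.  381.2] n 284 grip n 36 [525.  436.8] yaw 0.731 r 83.3 med rim resid 47.4
```

Call:
{"api": "jog_arm", "payload": {"increments": [[0,0,0,0,0,0,-1],[0,0,0,0,0,0,-1],[0,0,-0.005,0,0,0,-1],[0,0,-0.015,0,0,0,-1],[0,0,-0.03,0,0,0,-1]], "grip_force": 80}}

```text
clock: 36.93
position: [0.515, 0.4323, 0.0795]
ee_rot: [-0.385, 0.923, -0.001, -0.001]
ft_force: [0.1, 0.1, -3.2]
grip_width: 0.123
grasp_force: 77.9
```

Call:
{"api": "jog_arm", "payload": {"increments": [[0,0,-0.02,0,0,0,-1],[0,0,-0.045,0,0,0,-1],[0,0,-0.075,0,0,0,-1],[0,0,-0.1,0,0,0,-1],[0,0,-0.115,0,0,0,-1]]}}

```text
clock: 37.35
position: [0.5156, 0.4339, 0.1996]
ee_rot: [-0.385, 0.923, 0.001, 0.003]
ft_force: [-0.2, 0.4, -1.8]
grip_width: 0.129
grasp_force: 78.0
```

```bash
python3 - <<'E'
from h import *
o=st(); c=(Ro.from_quat(o["ee_rot"])*Ro.from_euler("x",-np.pi)).as_euler("ZYX")[0]
plan([612,-290,220],Rt(1.571),(25,[0,0,c+2*np.pi-1.571]),o)
c=grab("scene"); W=cloud(c)*1000; m=(np.hypot(W[...,0]-461,W[...,1]-380)<30)&(W[...,2]>120)&(W[...,2]<220); print(m.sum(), c["color"][m].min(0) if m.any() else 0, (c["color"][m].max(1)<60).sum())
E
```

```text
t 37.35 p [515.6 433.9 199.6] ypr [-2.3515e+00  5.3000e-03  7.0000e-04] q [-0.12  0.67 -1.    1.36  0.56  1.4   1.25] F [-0.2  0.4 -1.8] T [ 0.17 -0.16 -0.04] w 0.129 gf 78.0
5 rows: shift mm [  89.3 -115.6   -4.5] turn [-0.    -0.     0.472]
5 rows: shift mm [  26.9 -143.5   -4.5] turn [-0.    -0.     0.472]
5 rows: shift mm [ -41.3 -140.1   -4.5] turn [-0.    -0.     0.472]
5 rows: shift mm [-100.5 -106.    -4.5] turn [-0.    -0.     0.472]
5 rows: shift mm [-137.7  -48.7   -4.5] turn [ 0.    -0.     0.472]
387 [0 0 0] 199
```

Call:
{"api": "jog_arm", "payload": {"increments": [[0.01,-0.014,-0.001,0,0,0.05,-1],[0.026,-0.034,-0.001,0,0,0.14,-1],[0.046,-0.06,-0.002,0,0,0.24,-1],[0.068,-0.088,-0.003,0,0,0.36,-1],[0.089,-0.116,-0.004,0,0,0.472,-1]]}}

```text
clock: 37.82
position: [0.5346, 0.2864, 0.1981]
ee_rot: [-0.156, 0.988, -0.0, 0.0]
ft_force: [0.1, -0.1, -2.0]
grip_width: 0.126
grasp_force: 78.0
```

Call:
{"api": "jog_arm", "payload": {"increments": [[0.005,-0.029,-0.001,0,0,0.094,-1],[0.011,-0.057,-0.002,0,0,0.188,-1],[0.016,-0.086,-0.003,0,0,0.283,-1],[0.022,-0.115,-0.004,0,0,0.378,-1],[0.027,-0.143,-0.005,0,0,0.472,-1]]}}

```text
clock: 38.23
position: [0.5538, 0.1419, 0.2034]
ee_rot: [0.08, 0.997, -0.0, 0.0]
ft_force: [0.9, -0.3, -2.6]
grip_width: 0.129
grasp_force: 78.0
```

Call:
{"api": "jog_arm", "payload": {"increments": [[-0.008,-0.028,-0.001,0,0,0.094,-1],[-0.017,-0.056,-0.002,0,0,0.188,-1],[-0.025,-0.084,-0.003,0,0,0.283,-1],[-0.033,-0.112,-0.004,0,0,0.378,-1],[-0.041,-0.14,-0.005,0,0,0.472,-1]]}}

```text
clock: 38.65
position: [0.5727, -0.0024, 0.2084]
ee_rot: [0.31, 0.951, 0.0, 0.0]
ft_force: [-0.1, -0.0, -2.6]
grip_width: 0.128
grasp_force: 78.0
```

```bash
python3 - <<'E'
from h import *
o=st(); c=(Ro.from_quat(o["ee_rot"])*Ro.from_euler("x",-np.pi)).as_euler("ZYX")[0]
plan([612,-290,220],Rt(1.571),(11,[0,0,c+2*np.pi*(c<0)-1.571]),o)
s=grab("scene"); print(tray(s,(180,155,285,257)))
E
```

```text
t 38.65 p [572.7  -2.4 208.4] ypr [ 2.5107e+00  2.0000e-04 -4.0000e-04] q [ 0.54  0.34 -0.75  1.64  0.24  1.26  0.69] F [-0.1 -0.  -2.6] T [-0.14 -0.22 -0.02] w 0.128 gf 78.0
5 rows: shift mm [-91.6 -95.   -5.3] turn [ 0.    -0.     0.427]
5 rows: shift mm [-122.7  -48.6   -5.3] turn [0.    0.    0.427]
1 rows: shift mm [-26.4   1.3  -1.1] turn [0.    0.    0.085]
(array([ 6.114247e+02, -2.194015e+02, -2.840000e-02]), np.float64(1449.3))
```

Call:
{"api": "jog_arm", "payload": {"increments": [[-0.018,-0.019,-0.001,0,0,0.085,-1],[-0.037,-0.038,-0.002,0,0,0.17,-1],[-0.055,-0.057,-0.003,0,0,0.256,-1],[-0.073,-0.076,-0.004,0,0,0.342,-1],[-0.092,-0.095,-0.005,0,0,0.427,-1]]}}

```text
clock: 39.12
position: [0.5916, -0.1327, 0.2132]
ee_rot: [0.504, 0.864, 0.0, -0.0]
ft_force: [0.7, 0.3, -2.7]
grip_width: 0.124
grasp_force: 78.1
```

Call:
{"api": "jog_arm", "payload": {"increments": [[-0.027,-0.011,-0.001,0,0,0.095,-1],[-0.053,-0.021,-0.002,0,0,0.185,-1],[-0.078,-0.031,-0.003,0,0,0.27,-1],[-0.102,-0.04,-0.004,0,0,0.36,-1],[-0.123,-0.049,-0.005,0,0,0.427,-1]]}}

```text
clock: 39.53
position: [0.6099, -0.2644, 0.2178]
ee_rot: [0.676, 0.737, 0.0, -0.0]
ft_force: [0.5, 0.4, -3.5]
grip_width: 0.126
grasp_force: 78.1
```

Call:
{"api": "jog_arm", "payload": {"increments": [[-0.014,0,-0.001,0,0,0.05,-1],[-0.022,0.001,-0.001,0,0,0.08,-1],[-0.026,0.001,-0.001,0,0,0.085,-1],[-0.026,0.001,-0.001,0,0,0.085,-1]]}}

```text
clock: 39.87
position: [0.6135, -0.2885, 0.2192]
ee_rot: [0.705, 0.709, 0.001, -0.0]
ft_force: [-0.2, 0.4, -2.8]
grip_width: 0.133
grasp_force: 78.1
```

```bash
cat >> h.py <<'E'
def Rp(phi): # cup pour: tool x -> +y, z down, then tilted by phi so that tool z -> -y
    return Ro.from_euler("x",-phi)*Rt(np.pi/2)
E
python3 - <<'E'
from h import *
o=st(); 
for p in(0,.5,1.0,1.5,1.7): togo([612,-290,215],Rp(p),o); print(Rp(p).apply([0,0,1]).round(2))
E
```

```text
t 39.87 p [ 613.5 -288.5  219.2] ypr [ 1.5773e+00 -1.1000e-03 -5.0000e-04] q [ 0.69  0.51 -0.46  1.33  0.22  1.35  0.24] F [-0.2  0.4 -2.8] T [-0.12  0.01  0.02] w 0.133 gf 78.1
togo mm [-1.5 -1.5  4.2] rot [ 0.0005 -0.0011  0.0065] | len 4.7
[ 0. -0. -1.]
togo mm [-1.5 -1.5  4.2] rot [ 0.0021 -0.5011  0.0063] | len 4.7
[ 0.   -0.48 -0.88]
togo mm [-1.5 -1.5  4.2] rot [ 0.0037 -1.001   0.0057] | len 4.7
[ 0.   -0.84 -0.54]
togo mm [-1.5 -1.5  4.2] rot [ 0.0053 -1.501   0.0049] | len 4.7
[ 0.   -1.   -0.07]
togo mm [-1.5 -1.5  4.2] rot [ 0.0059 -1.701   0.0044] | len 4.7
[ 0.   -0.99  0.13]
```

Call:
{"api": "jog_arm", "payload": {"increments": [[-0.001,-0.001,0.003,0,-0.05,0.003,-1],[-0.001,-0.001,0.006,0,-0.14,0.006,-1],[-0.001,-0.001,0.01,0,-0.24,0.006,-1],[-0.001,-0.001,0.016,0.001,-0.35,0.006,-1],[-0.001,-0.001,0.022,0.002,-0.46,0.006,-1]]}}

```text
clock: 40.28
position: [0.6135, -0.2877, 0.1988]
ee_rot: [0.687, 0.689, -0.161, 0.164]
ft_force: [-0.1, -0.1, -3.7]
grip_width: 0.128
grasp_force: 78.1
```

```bash
python3 - <<'E'
from h import *
o=st(); togo([612,-290,185],Rp(1.0),o)
E
```

```text
t 40.28 p [ 613.5 -287.7  198.8] ypr [ 1.5726  0.4636 -0.0038] q [ 0.44  0.43 -0.36  1.55  0.66  1.21 -0.13] F [-0.1 -0.1 -3.7] T [ 0.62  0.07 -0.01] w 0.128 gf 78.1
togo mm [ 4.1 -1.6 13.4] rot [ 4.900e-03 -5.364e-01  4.000e-04] | len 14.1
```

Call:
{"api": "jog_arm", "payload": {"increments": [[0.001,-0.001,0.003,0.001,-0.1,0,-1],[0.002,-0.0015,0.006,0.002,-0.21,0,-1],[0.003,-0.0015,0.009,0.003,-0.32,0,-1],[0.004,-0.0015,0.012,0.004,-0.43,0,-1],[0.004,-0.0015,0.013,0.005,-0.536,0,-1]]}}

```text
clock: 40.7
position: [0.6121, -0.2887, 0.1844]
ee_rot: [0.62, 0.622, -0.339, 0.338]
ft_force: [-0.4, -0.9, -3.7]
grip_width: 0.13
grasp_force: 78.2
```

```bash
python3 - <<'E'
from h import *
o=st(); togo([612,-291,172],Rp(1.25),o)
s=grab("scene"); print(tray(s,(180,155,285,257)))
E
```

```text
t 40.7 p [ 612.1 -288.7  184.4] ypr [1.5758 0.9988 0.0038] q [ 0.15  0.52 -0.24  1.69  1.17  1.35 -0.61] F [-0.4 -0.9 -3.7] T [1.34 0.07 0.02] w 0.13 gf 78.2
togo mm [ 9.2 -0.   8.7] rot [ 0.0007 -0.2512  0.0026] | len 12.6
(array([ 6.118560e+02, -2.170453e+02, -2.690000e-02]), np.float64(2295.2))
```

Call:
{"api": "jog_arm", "payload": {"increments": [[0.003,0,0.003,0,-0.07,0,-1],[0.006,0,0.006,0,-0.14,0.001,-1],[0.008,0,0.008,0,-0.2,0.002,-1],[0.009,0,0.009,0.001,-0.25,0.002,-1],[0.009,0,0.009,0.001,-0.25,0.002,-1]]}}

```text
clock: 41.17
position: [0.6108, -0.2923, 0.1691]
ee_rot: [0.574, 0.576, -0.414, 0.409]
ft_force: [0.1, 0.2, -3.4]
grip_width: 0.13
grasp_force: 78.4
```

```bash
python3 - <<'E'
from h import *
o=st(); togo([612,-291,172],Rp(1.4),o);togo([612,-291,172],Rp(1.7),o)
E
```

```text
t 41.17 p [ 610.8 -292.3  169.1] ypr [1.5886 1.2429 0.0218] q [ 0.05  0.64 -0.17  1.72  1.35  1.48 -0.79] F [ 0.1  0.2 -3.4] T [ 1.61  0.04 -0.08] w 0.13 gf 78.4
togo mm [-2.3  1.2 -2.1] rot [-0.0045 -0.1571  0.0061] | len 3.4
togo mm [-2.3  1.2 -2.1] rot [-0.0036 -0.4571  0.0068] | len 3.4
```

Call:
{"api": "jog_arm", "payload": {"increments": [[0,0,0,0,-0.03,0,-1],[-0.001,0.001,-0.001,-0.001,-0.07,0.002,-1],[-0.002,0.001,-0.002,-0.002,-0.11,0.004,-1],[-0.002,0.001,-0.002,-0.004,-0.14,0.005,-1],[-0.002,0.001,-0.002,-0.004,-0.157,0.006,-1]]}}

```text
clock: 41.58
position: [0.6122, -0.293, 0.1746]
ee_rot: [0.542, 0.538, -0.456, 0.457]
ft_force: [0.2, -0.7, -3.3]
grip_width: 0.13
grasp_force: 78.4
```

Call:
{"api": "jog_arm", "payload": {"increments": [[0,0,0,0,-0.02,0,-1],[0,0,0,0,-0.04,0,-1],[0,0,0,0,-0.06,0,-1],[0,0,0,0,-0.08,0,-1],[0,0,0,0,-0.1,0,-1]]}}

```text
clock: 42.0
position: [0.6123, -0.2932, 0.1747]
ee_rot: [0.519, 0.514, -0.482, 0.484]
ft_force: [-0.6, -0.5, -2.8]
grip_width: 0.129
grasp_force: 78.4
```

Call:
{"api": "jog_arm", "payload": {"increments": [[0,0,0,0,0,0,-1],[0,0,0,0,0,0,-1],[0,0,0,0,0,0,-1],[0,0,0,0,0,0,-1],[0,0,0,0,0,0,-1]]}}

```text
clock: 42.42
position: [0.6123, -0.2932, 0.1749]
ee_rot: [0.519, 0.514, -0.482, 0.483]
ft_force: [0.4, 1.0, -2.0]
grip_width: 0.13
grasp_force: 78.5
```

```bash
cat >> h.py <<'E'
def knobs(c,T=(613.6,-218.4,-.028)):
    W=cloud(c)*1000; a=Ro.from_euler("z",T[2]); q=a.inv().apply(W.reshape(-1,3)-(np.r_[T[:2],0]+a.apply([0,-55.5,0]))).reshape(W.shape)
    m=(abs(q[...,0])<56)&(abs(q[...,1])<41)&(q[...,2]>10)&(q[...,2]<30)&(c["color"].max(2)<70); print("dark px in knob comp",m.sum())
E
python3 - <<'E'
from h import *
o=st(); togo([612,-291,172],Rp(1.7),o)
for n in("top","scene"): knobs(grab(n))
E
```

```text
t 42.42 p [ 612.3 -293.2  174.9] ypr [ 1.4799  1.5021 -0.0877] q [-0.04  0.76 -0.09  1.71  1.48  1.64 -0.92] F [ 0.4  1.  -2. ] T [ 1.53 -0.02  0.04] w 0.13 gf 78.5
togo mm [ 3.1 -0.3 -2. ] rot [-0.0036 -0.1976 -0.0059] | len 3.7
dark px in knob comp 11
dark px in knob comp 22
```

Call:
{"api": "jog_arm", "payload": {"increments": [[0,0,0,0,-0.015,0,-1],[0,0,0,0,-0.03,0,-1],[0,0,0,0,-0.045,0,-1],[0,0,0,0,-0.06,0,-1],[0,0,0,0,-0.07,0,-1]]}}

```text
clock: 42.93
position: [0.6121, -0.2931, 0.1742]
ee_rot: [0.501, 0.497, -0.5, 0.501]
ft_force: [0.1, -0.6, -0.8]
grip_width: 0.133
grasp_force: 78.5
```

Call:
{"api": "jog_arm", "payload": {"increments": [[0,0,0,0,0,0,-1],[0,0,0,0,0,0,-1],[0,0,0,0,0,0,-1],[0,0,0,0,0,0,-1],[0,0,0,0,0,0,-1]]}}

```text
clock: 43.35
position: [0.6123, -0.2932, 0.1748]
ee_rot: [0.502, 0.497, -0.5, 0.501]
ft_force: [-0.3, -0.0, -1.2]
grip_width: 0.123
grasp_force: 78.5
```

```bash
python3 - <<'E'
from h import *
o=st(); togo([612,-291,172],Rp(1.7),o)
for n in("top","scene"): knobs(grab(n))
E
```

```text
t 43.35 p [ 612.3 -293.2  174.8] ypr [-0.2662  1.5648 -1.8337] q [-0.06  0.8  -0.07  1.7   1.51  1.68 -0.95] F [-0.3 -0.  -1.2] T [1.39 0.06 0.04] w 0.123 gf 78.5
togo mm [ 2.8 -0.3 -2.2] rot [-0.0037 -0.1276 -0.0055] | len 3.5
dark px in knob comp 96
dark px in knob comp 48
```

Call:
{"api": "jog_arm", "payload": {"increments": [[0,0,0,0,-0.02,0,-1],[0,0,0,0,-0.04,0,-1],[0,0,0,0,-0.06,0,-1],[0,0,0,0,-0.08,0,-1],[0,0,0,0,-0.1,0,-1]]}}

```text
clock: 43.87
position: [0.6122, -0.2931, 0.1743]
ee_rot: [0.475, 0.471, -0.525, 0.526]
ft_force: [-0.0, 0.6, -2.0]
grip_width: 0.123
grasp_force: 78.5
```

Call:
{"api": "jog_arm", "payload": {"increments": [[0,0,0,0,-0.02,0,-1],[0,0,0,0,-0.05,0,-1],[0,0,0,0,-0.08,0,-1],[0,0,0,0,-0.1,0,-1],[0,0,0,0,-0.1,0,-1]]}}

```text
clock: 44.28
position: [0.6119, -0.2932, 0.1736]
ee_rot: [-0.448, -0.445, 0.548, -0.548]
ft_force: [-0.4, 0.3, -2.2]
grip_width: 0.127
grasp_force: 78.5
```

Call:
{"api": "jog_arm", "payload": {"increments": [[0,0,0,0,0,0,-1],[0,0,0,0,0,0,-1],[0,0,0,0,0,0,-1],[0,0,0,0,0,0,-1],[0,0,0,0,0,0,-1]]}}

```text
clock: 44.7
position: [0.6123, -0.2932, 0.1749]
ee_rot: [0.45, 0.445, -0.547, 0.548]
ft_force: [-0.2, -0.9, -1.8]
grip_width: 0.127
grasp_force: 78.5
```

```bash
python3 - <<'E'
from h import *
o=st(); togo([612,-289,215],Rp(1.),o)
for n in("top","scene"): knobs(grab(n))
E
```

```text
t 44.7 p [ 612.3 -293.2  174.9] ypr [-1.5449  1.3692 -3.1118] q [-0.1   0.92 -0.    1.67  1.58  1.8  -1.02] F [-0.2 -0.9 -1.8] T [ 1.41 -0.03 -0.03] w 0.127 gf 78.5
togo mm [-40.1  -0.    3.9] rot [-0.0022  0.7723 -0.0066] | len 40.3
dark px in knob comp 105
dark px in knob comp 22
```

Call:
{"api": "jog_arm", "payload": {"increments": [[0,0,0,0,-0.04,0,-1],[0,0,0,0,-0.09,0,-1],[0,0,0,0,-0.1,0,-1],[0,0,0,0,-0.1,0,-1],[0,0,0,0,-0.05,0,-1]]}}

```text
clock: 45.22
position: [0.6116, -0.2934, 0.1726]
ee_rot: [-0.434, -0.432, 0.56, -0.558]
ft_force: [-0.5, -0.1, -1.3]
grip_width: 0.127
grasp_force: 78.5
```

Call:
{"api": "jog_arm", "payload": {"increments": [[-0.01,0,0.001,0,0.04,0,-1],[-0.02,0,0.002,0,0.1,0,-1],[-0.03,0,0.003,0,0.18,0,-1],[-0.04,0,0.004,0,0.28,0,-1],[-0.045,0,0.004,0,0.38,0,-1]]}}

```text
clock: 45.63
position: [0.6126, -0.2848, 0.2202]
ee_rot: [0.534, 0.53, -0.464, 0.467]
ft_force: [-0.1, -0.7, -1.8]
grip_width: 0.126
grasp_force: 78.4
```

```bash
python3 - <<'E'
from h import *
o=st(); togo([612,-289,225],Rp(1.),o); plan([612,-280,240],Rp(0),15,o)
E
```

```text
t 45.63 p [ 612.6 -284.8  220.2] ypr [ 1.5213  1.4376 -0.0489] q [-0.03  0.65 -0.11  1.72  1.44  1.61 -0.82] F [-0.1 -0.7 -1.8] T [1.34 0.03 0.03] w 0.126 gf 78.4
togo mm [-5.3 -0.5  3.6] rot [ 0.0012  0.4377 -0.0065] | len 6.4
5 rows: shift mm [-6.3 -0.1 -2.4] turn [ 0.002  0.479 -0.002]
5 rows: shift mm [-4.5 -0.2 -5.1] turn [ 0.002  0.479 -0.002]
5 rows: shift mm [-1.6 -0.2 -6.6] turn [ 0.002  0.479 -0.002]
```

Call:
{"api": "jog_arm", "payload": {"increments": [[-0.001,0,0,0,0.095,0,-1],[-0.003,0,-0.001,0,0.19,0,-1],[-0.004,0,-0.001,0.001,0.29,-0.001,-1],[-0.005,0,-0.002,0.001,0.385,-0.001,-1],[-0.006,0,-0.002,0.002,0.479,-0.002,-1]]}}

```text
clock: 46.05
position: [0.6123, -0.2837, 0.2265]
ee_rot: [0.629, 0.626, -0.325, 0.327]
ft_force: [0.3, 0.3, -3.4]
grip_width: 0.127
grasp_force: 78.3
```

Call:
{"api": "jog_arm", "payload": {"increments": [[-0.001,0,-0.001,0,0.095,0,-1],[-0.002,0,-0.002,0,0.19,0,-1],[-0.003,0,-0.003,0.001,0.29,-0.001,-1],[-0.004,0,-0.004,0.001,0.385,-0.001,-1],[-0.004,0,-0.005,0.002,0.479,-0.002,-1]]}}

```text
clock: 46.47
position: [0.6121, -0.2827, 0.2331]
ee_rot: [0.688, 0.685, -0.168, 0.169]
ft_force: [0.1, -1.0, -2.9]
grip_width: 0.126
grasp_force: 78.3
```

Call:
{"api": "jog_arm", "payload": {"increments": [[0,0,-0.001,0,0.095,0,-1],[-0.001,0,-0.003,0,0.19,0,-1],[-0.001,0,-0.004,0.001,0.29,-0.001,-1],[-0.001,0,-0.005,0.001,0.385,-0.001,-1],[-0.002,0,-0.007,0.002,0.479,-0.002,-1]]}}

```text
clock: 46.88
position: [0.6118, -0.2815, 0.2397]
ee_rot: [0.708, 0.706, -0.001, 0.0]
ft_force: [0.5, -0.2, -2.3]
grip_width: 0.129
grasp_force: 78.2
```

```bash
python3 - <<'E'
from h import *
o=st(); togo([612,-280,240],Rp(0),o)
for n in("top","scene"): c=grab(n); np.savez(n+"21.npz",**c); knobs(c)
c=np.load("scene21.npz")
cv2.imwrite("pics/s21.png",cv2.resize(c["color"][90:270,150:330],None,fx=3.3,fy=3.3,interpolation=cv2.INTER_CUBIC)[:,:,::-1])
E
```

```text
t 46.88 p [ 611.8 -281.5  239.7] ypr [1.5684e+00 1.7000e-03 9.0000e-04] q [ 0.63  0.48 -0.38  1.32  0.18  1.38  0.25] F [ 0.5 -0.2 -2.3] T [-0.05  0.01 -0.04] w 0.129 gf 78.2
togo mm [ 1.5  0.2 -0.3] rot [-0.0009  0.0017 -0.0024] | len 1.5
dark px in knob comp 188
dark px in knob comp 245
```

View pics/s21.png

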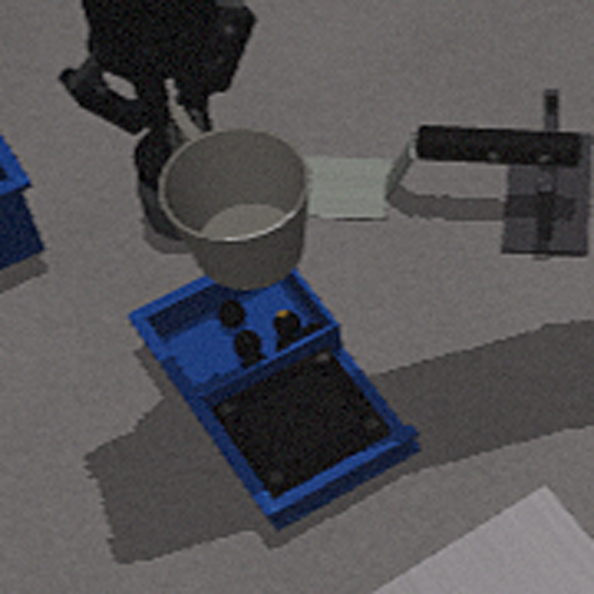

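```bash
python3 - <<'E'
from h import *
o=get_obs(); plan([515.5,433.5,190],Rt(3.93),(25,[0,0,-(3.932-1.568)]),o)
E
```

```text
5 rows: shift mm [143.8 -20.3   9. ] turn [-0.     0.    -0.473]
5 rows: shift mm [137.3  47.4   9. ] turn [ 0.     0.    -0.473]
5 rows: shift mm [100.6 104.7   9. ] turn [-0.     0.    -0.473]
5 rows: shift mm [ 41.9 139.    9. ] turn [-0.     0.    -0.473]
5 rows: shift mm [-26.  142.9   9. ] turn [ 0.     0.    -0.473]
```

Call:
{"api": "jog_arm", "payload": {"increments": [[0.017,-0.002,0,0,0,-0.06,-1],[0.043,-0.006,0.002,0,0,-0.14,-1],[0.075,-0.011,0.004,0,0,-0.25,-1],[0.109,-0.015,0.006,0,0,-0.36,-1],[0.144,-0.02,0.009,0,0,-0.473,-1]]}}

```text
clock: 47.4
position: [0.5918, -0.1353, 0.2288]
ee_rot: [0.52, 0.854, -0.005, 0.002]
ft_force: [1.1, 1.3, -0.8]
grip_width: 0.13
grasp_force: 78.3
```

Call:
{"api": "jog_arm", "payload": {"increments": [[0.027,0.009,0.002,0,0,-0.095,-1],[0.055,0.019,0.004,0,0,-0.19,-1],[0.082,0.028,0.006,0,0,-0.284,-1],[0.11,0.038,0.008,0,0,-0.38,-1],[0.137,0.047,0.009,0,0,-0.473,-1]]}}

```text
clock: 47.82
position: [0.5712, 0.0084, 0.2188]
ee_rot: [0.305, 0.952, -0.005, 0.001]
ft_force: [-0.2, -0.2, -2.8]
grip_width: 0.13
grasp_force: 78.3
```

Call:
{"api": "jog_arm", "payload": {"increments": [[0.02,0.021,0.002,0,0,-0.095,-1],[0.04,0.042,0.004,0,0,-0.19,-1],[0.06,0.063,0.006,0,0,-0.284,-1],[0.08,0.084,0.008,0,0,-0.38,-1],[0.101,0.105,0.009,0,0,-0.473,-1]]}}

```text
clock: 48.23
position: [0.5511, 0.1521, 0.2091]
ee_rot: [0.074, 0.997, -0.005, 0.0]
ft_force: [0.5, -0.4, -1.5]
grip_width: 0.125
grasp_force: 78.3
```

Call:
{"api": "jog_arm", "payload": {"increments": [[0.008,0.028,0.002,0,0,-0.095,-1],[0.017,0.056,0.004,0,0,-0.19,-1],[0.025,0.083,0.006,0,0,-0.284,-1],[0.034,0.111,0.008,0,0,-0.38,-1],[0.042,0.139,0.009,0,0,-0.473,-1]]}}

```text
clock: 48.65
position: [0.5307, 0.2961, 0.1994]
ee_rot: [-0.162, 0.987, -0.004, -0.0]
ft_force: [-0.1, -0.6, -1.4]
grip_width: 0.128
grasp_force: 78.3
```

Call:
{"api": "jog_arm", "payload": {"increments": [[-0.006,0.034,0.002,0,0,-0.11,-1],[-0.012,0.067,0.004,0,0,-0.22,-1],[-0.018,0.098,0.006,0,0,-0.33,-1],[-0.022,0.124,0.008,0,0,-0.41,-1],[-0.026,0.143,0.009,0,0,-0.473,-1]]}}

```text
clock: 49.07
position: [0.5092, 0.4416, 0.1895]
ee_rot: [-0.39, 0.921, -0.003, -0.001]
ft_force: [-0.7, 0.3, -1.8]
grip_width: 0.127
grasp_force: 78.3
```

```bash
python3 - <<'E'
from h import *
o=st(); togo([515.5,433.5,58],Rt(3.93),o)
for n in("top","scene"):
    c=grab(n); np.savez(n+"22.npz",**c); knobs(c); dark(c)
t=np.load("top22.npz"); s=np.load("scene22.npz"); print(tray(t,(345,168,450,240)),tray(s,(180,155,285,257)))
# count knobs in top crop: circles, and look for stray dark blobs near
c=t; im=np.hstack([cv2.resize(c["color"][165:240,340:450],(550,375),interpolation=cv2.INTER_CUBIC)])[:,:,::-1]; cv2.imwrite("pics/t22.png",im)
E
```

```text
t 49.07 p [509.2 441.6 189.5] ypr [-2.3414 -0.0043  0.0047] q [-0.17  0.66 -0.95  1.36  0.54  1.39  1.26] F [-0.7  0.3 -1.8] T [ 0.06 -0.1   0.  ] w 0.127 gf 78.3
togo mm [  0.9  -9.5 131.5] rot [-0.0047 -0.0043  0.0118] | len 131.9
dark px in knob comp 189
n 1050 x pct [-46. -42.  47.  51.] y [-43. -39.  40.  45.] z [23. 27. 31.]
 plane [-1.000e-03 -3.000e-03  2.685e+01] [  3.9   0.5 105.5  89.4   0.2]
dark px in knob comp 254
n 1310 x pct [-47. -43.  47.  51.] y [-45. -41.  42.  44.] z [22. 26. 30.]
 plane [ 3.0000e-03 -2.0000e-02  2.6208e+01] [ 11.9  -0.6  93.3 119.5  89.9]
(array([ 6.155912e+02, -2.186889e+02, -3.290000e-02]), np.float64(1389.7)) (array([ 6.115354e+02, -2.192720e+02, -2.900000e-02]), np.float64(1580.1))
```

View pics/t22.png

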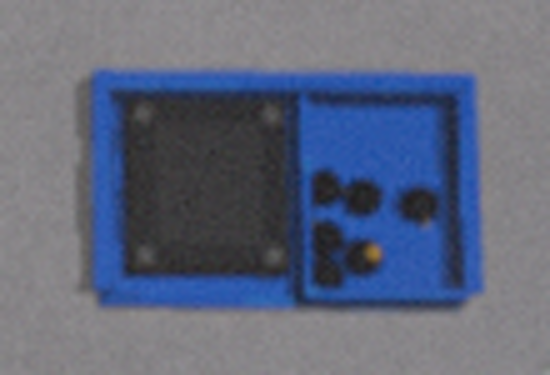

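Call:
{"api": "jog_arm", "payload": {"increments": [[0,-0.003,0.02,-0.002,-0.002,0.005,-1],[0,-0.006,0.05,-0.004,-0.004,0.01,-1],[0,-0.007,0.085,-0.004,-0.004,0.01,-1],[0,-0.007,0.115,-0.004,-0.004,0.01,-1],[0,-0.007,0.13,-0.004,-0.004,0.01,-1]]}}

```text
clock: 49.58
position: [0.5152, 0.4307, 0.056]
ee_rot: [-0.381, 0.924, -0.001, -0.002]
ft_force: [0.2, -0.3, -1.9]
grip_width: 0.129
grasp_force: 78.2
```

Call:
{"api": "jog_arm", "payload": {"increments": [[0,0,0,0,0,0,-1],[0,0,0.001,0,0,0,-1],[0,0,0.002,0,0,0,-1]]}}

```text
clock: 49.83
position: [0.517, 0.4336, 0.0603]
ee_rot: [-0.381, 0.925, 0.001, 0.001]
ft_force: [0.4, -0.2, -0.5]
grip_width: 0.13
grasp_force: 78.2
```

```bash
python3 - <<'E'
from h import *
o=st(); togo([515.5,433.5,51],Rt(3.93),o)
EOF=0
E
```

```text
t 49.83 p [517.  433.6  60.3] ypr [-2.3599e+00  1.7000e-03 -1.2000e-03] q [-0.17  0.78 -0.88  1.47  0.62  1.18  1.21] F [ 0.4 -0.2 -0.5] T [ 0.16 -0.08 -0.04] w 0.13 gf 78.2
togo mm [1.1 1.  9.3] rot [ 0.0012  0.0017 -0.0067] | len 9.4
```

Call:
{"api": "jog_arm", "payload": {"increments": [[0,0,0.002,0,0,0,-1],[0,0,0.004,0,0.001,0,-1],[0,0,0.006,0.001,0.001,0,-1],[0,0,0.0075,0.001,0.001,0,-1],[0,0,0.0075,0.001,0.001,0,-1]]}}

```text
clock: 50.25
position: [0.5166, 0.4325, 0.0508]
ee_rot: [-0.381, 0.925, -0.0, -0.001]
ft_force: [-0.3, -0.5, 0.9]
grip_width: 0.126
grasp_force: 78.8
```

```bash
python3 - <<'E'
from h import *
o=st()
E
```

```text
t 50.25 p [516.6 432.5  50.8] ypr [-2.3603e+00 -2.0000e-03 -7.0000e-04] q [-0.18  0.79 -0.87  1.48  0.63  1.17  1.2 ] F [-0.3 -0.5  0.9] T [-0.06 -0.06  0.02] w 0.126 gf 78.8
```

Call:
{"api": "jog_arm", "payload": {"increments": [[0,0,0,0,0,0,-0.6],[0,0,0,0,0,0,-0.2],[0,0,0,0,0,0,0.3],[0,0,0,0,0,0,0.6],[0,0,0,0,0,0,0.6]], "grip_force": 30}}

```text
clock: 50.67
position: [0.5164, 0.4324, 0.0505]
ee_rot: [-0.381, 0.925, -0.0, -0.001]
ft_force: [-0.0, 0.0, 0.2]
grip_width: 0.761
grasp_force: 0.0
```

Call:
{"api": "jog_arm", "payload": {"increments": [[0,0,-0.005,0,0,0,0.6],[0,0,-0.025,0,0,0,0.6],[0,0,-0.06,0,0,0,0.6],[0,0,-0.1,0,0,0,0.6],[0,0,-0.14,0,0,0,0.6]]}}

```text
clock: 51.08
position: [0.5163, 0.4323, 0.1921]
ee_rot: [-0.381, 0.925, -0.0, -0.002]
ft_force: [0.6, 0.2, -0.3]
grip_width: 0.8
grasp_force: 0.0
```

Call:
{"api": "jog_arm", "payload": {"increments": [[0.02,0.02,-0.02,0,0,0,0.6],[0.05,0.05,-0.03,0,0,0,0.6],[0.07,0.07,-0.03,0,0,0,0.6],[0.08,0.08,-0.03,0,0,0,0.6],[0.08,0.08,-0.03,0,0,0,0.6]]}}

```text
clock: 51.5
position: [0.3998, 0.4342, 0.222]
ee_rot: [-0.383, 0.924, -0.0, -0.001]
ft_force: [-0.4, 0.4, 1.3]
grip_width: 0.799
grasp_force: 0.0
```

```bash
python3 - <<'E'
from h import *
o=st(); old={n:np.load(n+"20.npz") for n in("top","scene")}
for n in("top","scene"):
    c=grab(n); cup(c,(.461,.379)); knobs(c); dark(c)
    d=np.abs(c["color"].astype(int)-old[n]["color"]).max(2)>60; d=cv2.morphologyEx(d.astype(np.uint8),cv2.MORPH_OPEN,np.ones((3,3)))
    k,l,s,ce=cv2.connectedComponentsWithStats(d); print(n,"changed blobs",[(tuple(ce[i].round().astype(int)),int(s[i,4])) for i in range(1,k) if s[i,4]>12])
    W=cloud(c); print(proj(c,[[.46,.38,0],[.612,-.274,0],[.577,-.419,.05],[.42,-.33,.05]]).round())
E
```

```text
t 51.5 p [399.8 434.2 222. ] ypr [-2.355e+00 -1.700e-03 -1.000e-04] q [-0.1   0.48 -1.05  1.56  0.42  1.35  1.16] F [-0.4  0.4  1.3] T [ 0.04 -0.04 -0.03] w 0.799 gf 0.0
cup [459.8 377.7] n 292 grip n 31 [513.6 428.3] yaw 0.755 r 73.8 med rim resid 45.2
dark px in knob comp 194
n 1047 x pct [-46. -42.  47.  51.] y [-43. -39.  40.  44.] z [23. 27. 31.]
 plane [-2.0000e-03 -5.0000e-03  2.7053e+01] [  1.7   0.4 100.7  89.    0.6]
top changed blobs [((np.int64(408), np.int64(203)), 86), ((np.int64(423), np.int64(206)), 44), ((np.int64(408), np.int64(216)), 128), ((np.int64(487), np.int64(238)), 145), ((np.int64(41), np.int64(232)), 18), ((np.int64(37), np.int64(256)), 354), ((np.int64(95), np.int64(255)), 384), ((np.int64(143), np.int64(256)), 229), ((np.int64(189), np.int64(256)), 68), ((np.int64(447), np.int64(263)), 439), ((np.int64(182), np.int64(264)), 143), ((np.int64(156), np.int64(266)), 19), ((np.int64(30), np.int64(275)), 72), ((np.int64(45), np.int64(277)), 38), ((np.int64(200), np.int64(283)), 124), ((np.int64(29), np.int64(282)), 82), ((np.int64(89), np.int64(298)), 668), ((
[... 1061 characters left out ...]
.int64(524), np.int64(129)), 15), ((np.int64(533), np.int64(156)), 208), ((np.int64(632), np.int64(171)), 23), ((np.int64(543), np.int64(179)), 18), ((np.int64(220), np.int64(186)), 36), ((np.int64(237), np.int64(189)), 78), ((np.int64(638), np.int64(189)), 17), ((np.int64(225), np.int64(195)), 68), ((np.int64(567), np.int64(258)), 3276), ((np.int64(547), np.int64(228)), 18), ((np.int64(527), np.int64(315)), 2547), ((np.int64(538), np.int64(289)), 18), ((np.int64(542), np.int64(294)), 17), ((np.int64(442), np.int64(350)), 55), ((np.int64(433), np.int64(355)), 50), ((np.int64(452), np.int64(363)), 111), ((np.int64(436), np.int64(365)), 15)]
[[442. 362.]
 [223. 195.]
 [203. 141.]
 [271. 136.]]
```

```bash
python3 -c "
from workcell import workorder
print(workorder.hand_in())"
```

```text
the job is handed in; nothing more can be done
None
```

The job is handed in at about 52 s: all three plates are in one flat, square pile in the tray's drop-front compartment, all six knobs are in the other compartment, the empty cup stands upright at its original spot, and the spatula is back across its rest, with no change seen to the other things on the bench.

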